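Stow the pile of rack shims in the cart's shim tray

TASK

Put the pile of four slotted shim plates away in the grey shim tray: pick the whole pile up in one go, tilt its slotted ends down and in under the fixed lip, then lower it until all four plates lie flat on the tray's floor. Then swing the catch right round over the pile to its stop so that the plates stay put when the cart is wheeled off, and leave the other things lying around undisturbed.

Things in the scene. Friction and masses are not known exactly. Their poses are not given: they have to be found in the camera images.
- shim1_mid (a point): Lowest of four equal bare aluminium shim plates in one pile on the mat; each 120 mm long (x), 60 wide (y), 5 thick, about 85 g; pile 20 mm high, plates loose, shifted up to 1 mm. Point: middle of the 120 x 60 outline, half-way up the 5 mm. x runs along the length away from the slotted end, z up. A bolt slot 18 mm wide, 55 mm long is open at the -x end.
- shim2_mid (a point): second plate from below, same plate and same axes
- shim3_mid (a point): third plate from below, same plate and same axes
- shim4_mid (a point): top plate, same plate and same axes. Grip all four plates together across the 60 mm width at mid length, fingertips 2 to 3 mm above the mat; 20 to 40 N holds the pile well
- shim4_slot (a point): top plate: middle of its slotted end (60 mm towards -x from the plate's middle), half-way up its thickness
- tray_floor (a point): Grey painted steel tray fixed to the cart: middle of its box's floor, on the upper face, 6 mm above the mat. x points from the lip end to the catch end, z up. Inside the box is 125 mm long (x -62.5 to +62.5) and 64 mm wide (y -32 to +32), walls 5 mm thick. The low wall at x = +62.5 is 16 mm high above the floor. The pile goes in only tilted, slotted ends down 12 to 25 degrees, then is let down flat.
- tray_lip (a point): tray: middle of the inner lower edge of the fixed lip on the end wall, 54.5 mm from the floor's middle towards -x and 23 mm above the floor. The lip is 3 mm thick and overhangs the box by 8 mm from the end wall at x = -62.5, over the whole width. Axes as the tray's
- tray_gap (a point): tray: middle of the finger gap in the +y long wall, on the wall's inner face, 9 mm above the floor; the same gap is in the -y wall. The long walls are 18 mm high above the floor, their edges flare outwards up to 23 mm; both are cut away for the middle 56 mm of the length, down to the mat (the floor is 62 mm wide there), so fingers can pass beside the pile
- catch_pivot (a point): axis (vertical) of the steel turn-button catch, on top of its bar, 84.5 mm from the tray floor's middle towards +x and 27.5 mm above the floor. The bar is 16 mm wide, 5 mm thick, reaches 50 mm from the axis and passes 2.5 mm above a pile that lies flat. The pivot screw's head (12 mm across) stands 4 mm above the bar
- catch_knob (a point): middle of the upright round steel knob (16 mm across, 22 mm tall) on the far end of the catch's bar, 44 mm from the axis; the knob stands on the bar, this point is 11 mm above the bar's top and 38.5 mm above the tray floor. Pinch it or push it sideways
- catch (a joint): angle of the catch (rad), growing anticlockwise seen from above: 0 with its bar pointing along the tray's +y, negative when swung outwards away from the box (stop at -0.8), 1.571 (stop) when the bar points along the tray's -x, over the pile's solid end. Turns stiffly (about 1 N at the knob) and stays where it is left
- screwdriver: bystander: black-handled screwdriver, 200 mm, lying on the mat; origin on its underside
- tape: bystander: yellow tape measure 70 x 75 x 34 mm lying flat; origin at the middle of its underside
- wrench: bystander: steel wrench, 180 mm, lying flat; origin on its underside
- footplate: bystander: dark steel rack foot plate 120 x 100 x 8 mm with two bolt holes; origin at the middle of its underside
- level: bystander: aluminium spirit level 246 mm long, 24 mm wide, 48 mm high, standing on its long edge near the far side; origin at the middle of its underside
- boltbox: bystander: open cardboard box of anchor bolts 120 x 90 x 50 mm; origin at the middle of its underside
There are look-alikes about, which are no part of the job. What is shaped like the part that bears tray_floor but orange is not meant.

How it is judged:
By the outcome, as a careful person would: the job done as asked, in the order asked, and still so for the second after the job is handed in, with the robot touching nothing.
It also fails if it takes over 64 s, if anything falls off the work surface, if the arm or the gripper's body presses on something with over 40 N, if the wrist force passes 120 N, or if a joint passes its speed limit or range.

ROBOT

A 6-joint arm with a two-finger parallel gripper is mounted at the origin on the work surface. World frame = base frame: x ahead of the robot, y to its left, z up, the work surface at z = 0. Lengths are in m, angles in rad, forces in N, time in s.
With the tool pointing down it reaches from about 0.35 to 0.95 m from the base axis. Payload 17.4 kg.
Tool frame: the origin (TCP) lies where the fingers leave the gripper's body, on its centre line; the fingertips stand 84 mm ahead of it and the grasp point (between the pads) lies 65 mm ahead of it (manip.grasp_offset is the distance from the TCP to the grasp point, in m); x points along the fingers, z is the direction in which the jaws open and shut, and the axes are right-handed (so a half turn about x gives the same grasp; the last joint's range is limited). The gripper opens to 93 mm and grips with 3 to 60 N. Pads are 15 mm wide; open, the fingers measure 128 mm over their backs; the gripper's body (75 mm by 188 mm) begins 65 mm behind the grasp point.
Start: joints at [1.113, 0.116, 1.442, -0, 1.584, -0.038], TCP at [0.275, 0.616, 0.303] pointing down, gripper open.
Joint ranges: [-2.83, 2.83], [-0.83, 2.19], [0.07, 2.5], [-1.14, 4.28], [0.01, 3], [-2.97, 2.97]. Speed limits (rad/s): [1.89, 1.89, 2.22, 3.14, 3.14, 3.14].

INTERFACE

Orientations are given as a unit quaternion [x, y, z, w].
In Python, from bench import manip gives the robot as it stands.
- The arm moves only by the tool send_rows, never from a script. Its argument "steps" is a list of rows, each an object of numbers: "wx", "wy", "wz": the turn, a rotation vector about the tool's x, y, z in rad; "tx", "ty", "tz": the shift along the tool's x, y, z in mm; "hand": the opening, from 0 (shut) to 1 (fully open). A call has exactly 5 rows; each row shifts and turns the commanded pose from where the row before left it, along the tool's axes as they then stand; what a row does not reach is not made up. A row lasts 1/10 s, in which the tool goes at most 50 mm and 8.59 degrees, less where a joint would pass 70% of its speed; a pose out of reach is approached as far as the arm can. A call is refused whole if a number of a shift passes 50 or a number of a turn 0.15, either way. A call with a gripper value outside its range is refused whole. The fingers move at their own pace and stop on an object; the grip force is fixed at half the most. Time passes only in rows, so rows that do not move let the fingers close, or fill a call up. It gives the time, the measured TCP pose, the force and the opening at its end, in the units of the state.
- manip.state(): the state, without advancing time (a new reading comes with each control period).
- manip.snapshot(name): name is "scene" or "top" or "wrist"; returns the picture (420x560x3 uint8, red, green, blue); there is no depth.
- manip.calibration(name): a dict with "K" (3x3 intrinsics, pixels), "R" (3x3) and "t" (3): a world point X has camera coordinates R X + t; the wrist camera has in their place "mount" (4x4, takes a point from camera to tool coordinates, whose origin is the TCP and whose axes are the tool frame's). Camera axes: x right, y down, z forward; pixel columns grow to the right and rows downward; lengths in m; the calibration is good to about 2 mm. A picture is of the moment at which its call begins: read the wrist's pose just before it. calibration takes no time and is no camera call.
- manip.finish_job(): hands the job in, once; it reports no verdict.
The state is a dict: "t": time; "joint_positions": joint angles; "joint_velocities": joint speeds; "effort": joint torques, N m; "position": TCP position; "orientation": TCP orientation; "force": force on the tool from outside, world axes, zero at the start; "wrist_torque": the same for the moment, N m; "gripper_width": finger opening in m.
Only numpy, scipy, OpenCV 4.12 (cv2) and the standard library are available. Lean on these libraries where they do the work, as an engineer would, in place of code of your own. Each camera call takes 0.05 s, during which the arm holds its last target. There are 200 camera calls.

## Working session

There is one attempt and no reset: what is moved stays moved. The work goes in short steps, Python scripts to look and compute and a tool call to move; the robot and the scene stay as the last step left them, time stands still between calls to the robot, and variables do not carry over. Pictures are saved under pics/ and viewed, about 8 in all and at most 12, crops included, and the job is handed in when it is done.

Besides the shell and the picture viewer there is one more tool, called after "Emit:" by a JSON object that holds its "api" and its "payload". send_rows: Moves the arm, as the interface text tells. Its arguments: {"type":"object","properties":{"steps":{"type":"array"}},"required":["steps"]}

```bash
ls; mkdir -p pics; python3 - <<'E'
from bench import manip
import cv2,numpy as np
s=manip.state(); print({k:np.round(v,3) for k,v in s.items()})
for n in("scene","top","wrist"):
    im=manip.snapshot(n); cv2.imwrite(f"pics/{n}0.png",im[:,:,::-1]); c=manip.calibration(n)
    print(n,{k:np.round(v,3).tolist() for k,v in c.items()})
a=cv2.imread("pics/scene0.png");b=cv2.imread("pics/top0.png")
E
```

```text
pics
{'t': np.float64(0.0), 'joint_positions': array([ 1.113,  0.116,  1.442, -0.   ,  1.584, -0.038]), 'joint_velocities': array([ 0.   , -0.001,  0.   , -0.   ,  0.002, -0.002]), 'effort': array([ 0.0000e+00, -7.2125e+01, -6.2260e+01,  7.8000e-02,  2.4000e-02,
       -0.0000e+00]), 'position': array([0.275, 0.616, 0.302]), 'orientation': array([-0.385,  0.594,  0.385,  0.593]), 'force': array([-0.233,  0.334, -0.328]), 'wrist_torque': array([-0.013, -0.018,  0.028]), 'gripper_width': np.float64(0.093)}
scene {'K': [[494.984, 0.0, 279.476], [0.0, 494.984, 207.2], [0.0, 0.0, 1.0]], 'R': [[-0.554, 0.832, -0.018], [0.52, 0.33, -0.788], [-0.65, -0.446, -0.616]], 't': [0.303, -0.22, 1.655]}
top {'K': [[480.873, 0.0, 284.811], [0.0, 480.873, 203.848], [0.0, 0.0, 1.0]], 'R': [[-0.05, -0.999, -0.003], [-0.972, 0.05, -0.228], [0.228, -0.009, -0.974]], 't': [0.017, 0.506, 1.455]}
wrist {'K': [[352.833, 0.0, 278.221], [0.0, 352.833, 213.988], [0.0, 0.0, 1.0]], 'mount': [[0.001, -0.262, 0.965, -0.081], [0.0, -0.965, -0.262, 0.072], [1.0, 0.0, -0.001, -0.0], [0.0, 0.0, 0.0, 1.0]]}
```

View pics/top0.png

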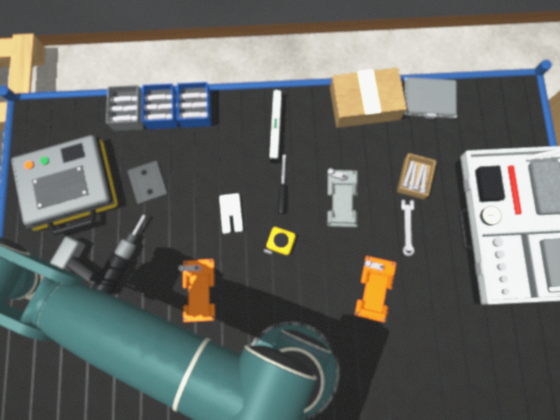

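View pics/scene0.png

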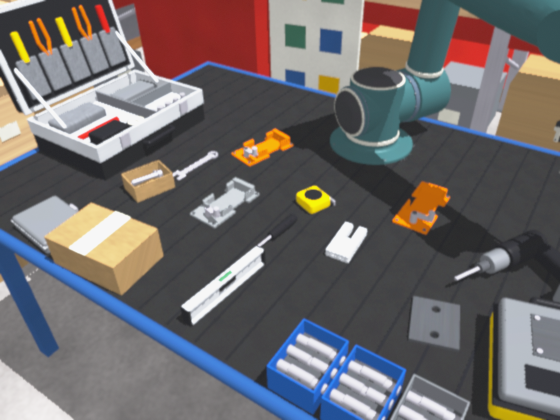

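The top view shows a white slotted pile at (231,213) and a grey tray at (342,197). The look-alikes are two orange trays at (198,290) and (375,289), a grey lid at (430,97) and a dark foot plate at (147,181). The grey tray with the catch and the white slotted pile match the description. I'll check both in a close crop.

```bash
cat > h.py <<'E'
from bench import manip
import cv2,numpy as np
from scipy.spatial.transform import Rotation as Ro
def cam(n,s=None):
    c=manip.calibration(n);K=np.array(c["K"])
    if n!="wrist": return K,np.array(c["R"]),np.array(c["t"])
    T=np.eye(4);T[:3,:3]=Ro.from_quat(s["orientation"]).as_matrix();T[:3,3]=s["position"]
    M=np.linalg.inv(T@np.array(c["mount"]));return K,M[:3,:3],M[:3,3]
def onz(C,px,z):
    K,R,t=C;o=-R.T@t;out=[]
    for p in np.atleast_2d(px):
        d=R.T@np.linalg.inv(K)@[p[0],p[1],1];out.append(o+d*(z-o[2])/d[2])
    return np.array(out)
def tri(C1,p1,C2,p2):
    A=[];b=[]
    for (K,R,t),p in((C1,p1),(C2,p2)):
        d=R.T@np.linalg.inv(K)@[p[0],p[1],1];d/=np.linalg.norm(d);P=np.eye(3)-np.outer(d,d);A.append(P);b.append(P@(-R.T@t))
    return np.linalg.lstsq(np.vstack(A),np.hstack(b),rcond=None)[0]
def proj(C,X):
    K,R,t=C;q=K@(R@np.asarray(X)+t);return q[:2]/q[2]
E
python3 - <<'E'
from h import *
T=cv2.imread("pics/top0.png");S=cv2.imread("pics/scene0.png")
def crop(I,x,y,w,h):return cv2.resize(I[y:y+h,x:x+w],(400,300),interpolation=cv2.INTER_CUBIC)
cv2.imwrite("pics/c0.png",np.vstack([np.hstack([crop(T,300,155,100,75),crop(T,190,180,100,75)]),np.hstack([crop(S,180,165,100,75),crop(S,300,205,100,75)])]))
for n,I,(x,y,w,h) in(("top",T,(210,185,40,55)),("scene",S,(315,215,60,55))):
    m=np.zeros(I.shape[:2],np.uint8);g=cv2.cvtColor(I,cv2.COLOR_BGR2GRAY)[y:y+h,x:x+w];m[y:y+h,x:x+w]=(g>150)*255
    c=max(cv2.findContours(m,0,2)[0],key=cv2.contourArea);r=cv2.minAreaRect(c);b=cv2.boxPoints(r);C=cam(n)
    print(n,r,np.round(b,1).tolist(),np.round(onz(C,b,.02),4).tolist(), onz(C,r[0],.02))
E
```

```text
top ((230.29208374023438, 212.92079162597656), (38.90595626831055, 20.696773529052734), 84.2894058227539) [[218.10000610351562, 194.60000610351562], [238.6999969482422, 192.5], [242.5, 231.1999969482422], [221.89999389648438, 233.3000030517578]] [[0.557, 0.2058, 0.02], [0.5604, 0.1388, 0.02], [0.4324, 0.1301, 0.02], [0.4291, 0.1959, 0.02]] [[0.4941216  0.16762237 0.02      ]]
scene ((345.9585266113281, 240.97317504882812), (26.96501922607422, 43.558876037597656), 32.905242919921875) [[322.79998779296875, 251.89999389648438], [346.5, 215.39999389648438], [369.1000061035156, 230.0], [345.3999938964844, 266.6000061035156]] [[0.571, 0.1436, 0.02], [0.4141, 0.1263, 0.02], [0.4362, 0.2028, 0.02], [0.586, 0.2134, 0.02]] [[0.50526513 0.17249939 0.02      ]]
```

View pics/c0.png

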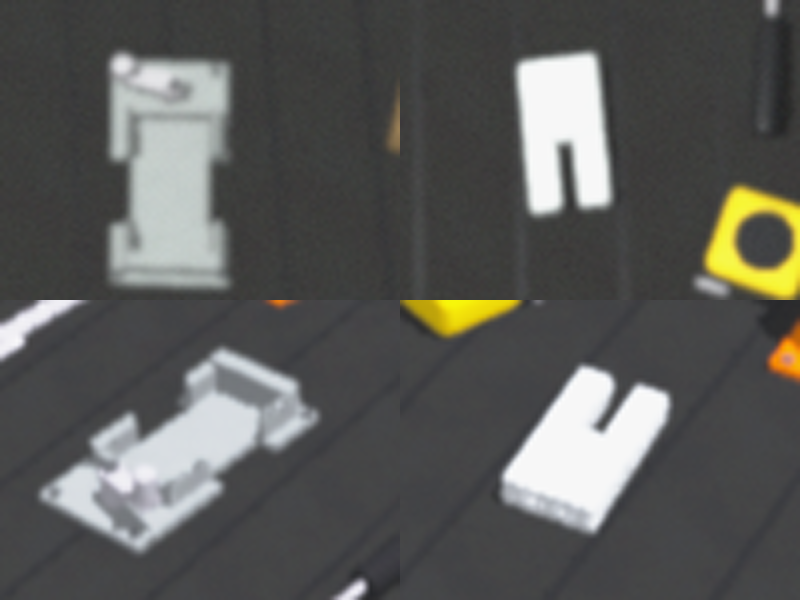

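The crop confirms both choices. The grey tray has its lip at the near (bottom) end and its catch at the far end, with the bar swung out to the left. The pile's slot faces the robot. Next I plan a look from above the pile.

```bash
cat >> h.py <<'E'
def plan(p,yaw,tilt=0,flip=1):
    """shift(mm) & rotvec in tool axes to target TCP pose; tool x down, tool z=flip*left of yaw, tilt: -x end down"""
    s=manip.state();R0=Ro.from_quat(s["orientation"])
    z=np.array([0,flip,0.]);x=np.array([0,0,-1.]);B=np.column_stack([x,np.cross(z,x),z])
    R1=Ro.from_euler("z",yaw)*Ro.from_euler("y",-tilt)*Ro.from_matrix(B)
    rv=(R0.inv()*R1).as_rotvec();d=np.asarray(p)-s["position"]
    print("t",round(s["t"],2),"pos",np.round(s["position"],4),"rotvec",np.round(rv,4),"shift cur axes",np.round(R0.inv().apply(d)*1e3,1),"shift target axes",np.round(R1.inv().apply(d)*1e3,1))
E
python3 - <<'E'
from h import *
C=cam("top")
print(Ro.from_quat(manip.state()["orientation"]).as_matrix().round(3))
for f in(1,-1): plan([.47,.168,.28],np.radians(4.4),0,f)
q=np.array([[327.5,170],[357.5,170],[327.5,226],[357.5,226.5],[342.5,199],[330.5,171],[345,178]])
print(onz(C,q,.02).round(3))
E
```

```text
[[-0.    -0.913  0.408]
 [-0.001  0.408  0.913]
 [-1.     0.    -0.001]]
t 0.15 pos [0.2751 0.6163 0.3022] rotvec [-4.966e-01 -8.000e-04 -3.000e-04] shift cur axes [  22.5 -360.7 -329.9] shift target axes [  22.2 -160.  -462. ]
t 0.15 pos [0.2751 0.6163 0.3022] rotvec [ 2.645e+00 -4.000e-04  1.100e-03] shift cur axes [  22.5 -360.7 -329.9] shift target axes [ 22.2 160.  462. ]
[[ 0.622 -0.155  0.02 ]
 [ 0.617 -0.253  0.02 ]
 [ 0.436 -0.142  0.02 ]
 [ 0.429 -0.237  0.02 ]
 [ 0.522 -0.196  0.02 ]
 [ 0.618 -0.164  0.02 ]
 [ 0.592 -0.21   0.02 ]]
```

Emit:
{"api": "send_rows", "payload": {"steps": [{"wx": -0.1, "ty": -32, "tz": -34, "hand": 1}, {"wx": -0.1, "ty": -28, "tz": -38, "hand": 1}, {"wx": -0.1, "ty": -25, "tz": -40, "hand": 1}, {"wx": -0.1, "ty": -20, "tz": -43, "hand": 1}, {"wx": -0.1, "ty": -16, "tz": -45, "hand": 1}]}}

```text
$.steps[0]: bad value
```

```bash
python3 - <<'E'
from h import *
plan([.45,.168,.28],np.radians(4.4))
E
```

```text
t 0.15 pos [0.2751 0.6163 0.3022] rotvec [-4.966e-01 -8.000e-04 -3.000e-04] shift cur axes [  22.5 -342.5 -338.1] shift target axes [  22.2 -140.  -460.4]
```

Emit:
{"api": "send_rows", "payload": {"steps": [{"wx": -0.1, "wy": 0, "wz": 0, "tx": 0, "ty": -32, "tz": -34, "hand": 1}, {"wx": -0.1, "wy": 0, "wz": 0, "tx": 0, "ty": -28, "tz": -38, "hand": 1}, {"wx": -0.1, "wy": 0, "wz": 0, "tx": 0, "ty": -25, "tz": -40, "hand": 1}, {"wx": -0.1, "wy": 0, "wz": 0, "tx": 0, "ty": -20, "tz": -43, "hand": 1}, {"wx": -0.1, "wy": 0, "wz": 0, "tx": 0, "ty": -16, "tz": -45, "hand": 1}]}}

```text
t: 0.65
position: [0.3507, 0.3908, 0.3025]
orientation: [0.521, -0.478, -0.521, -0.478]
force: [1.3, -1.0, 1.5]
gripper_width: 0.0929
```

```bash
python3 - <<'E'
from h import *
plan([.45,.168,.28],np.radians(4.4))
E
```

```text
t 0.65 pos [0.3507 0.3908 0.3025] rotvec [ 0.008  -0.0001 -0.0001] shift cur axes [  22.5  -80.1 -230.4] shift target axes [  22.5  -81.9 -229.7]
```

Emit:
{"api": "send_rows", "payload": {"steps": [{"wx": 0, "wy": 0, "wz": 0, "tx": 4, "ty": -15, "tz": -45, "hand": 1}, {"wx": 0, "wy": 0, "wz": 0, "tx": 4, "ty": -15, "tz": -45, "hand": 1}, {"wx": 0, "wy": 0, "wz": 0, "tx": 4, "ty": -15, "tz": -45, "hand": 1}, {"wx": 0, "wy": 0, "wz": 0, "tx": 4, "ty": -15, "tz": -45, "hand": 1}, {"wx": 0, "wy": 0, "wz": 0, "tx": 0, "ty": 0, "tz": 0, "hand": 1}]}}

```text
t: 1.15
position: [0.4262, 0.2138, 0.2862]
orientation: [0.519, -0.481, -0.518, -0.481]
force: [-0.1, 0.8, -0.2]
gripper_width: 0.0933
```

```bash
python3 - <<'E'
from h import *
plan([.45,.168,.28],np.radians(4.4))
s=manip.state();im=manip.snapshot("wrist")[:,:,::-1];cv2.imwrite("pics/w1.png",im)
import json;json.dump({k:np.array(v).tolist() for k,v in s.items()},open("w1.json","w"))
# next tray look
plan([.46,-.196,.28],0)
E
```

```text
t 1.15 pos [0.4262 0.2138 0.2862] rotvec [-0.0016 -0.0011 -0.0001] shift cur axes [  6.3 -20.3 -47.5] shift target axes [  6.2 -20.3 -47.5]
t 1.2 pos [0.4255 0.2158 0.2865] rotvec [ 0.0759 -0.0002 -0.0002] shift cur axes [   6.6   -3.1 -413.2] shift target axes [   6.5  -34.5 -411.8]
```

View pics/w1.png

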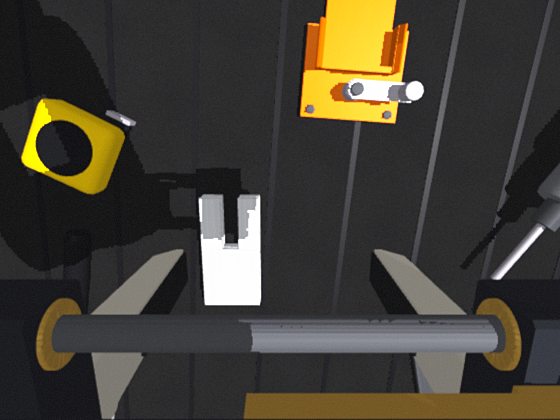

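The view shows the pile upright at (231,250), slot up towards the robot, beside the yellow tape measure. The orange tray is at the top. Next I look at the grey tray.

Emit:
{"api": "send_rows", "payload": {"steps": [{"wx": 0.03, "wy": 0, "wz": 0, "tx": 0, "ty": -2, "tz": -46, "hand": 1}, {"wx": 0.03, "wy": 0, "wz": 0, "tx": 0, "ty": -2, "tz": -46, "hand": 1}, {"wx": 0.03, "wy": 0, "wz": 0, "tx": 0, "ty": -2, "tz": -46, "hand": 1}, {"wx": 0.03, "wy": 0, "wz": 0, "tx": 0, "ty": -2, "tz": -46, "hand": 1}, {"wx": 0.03, "wy": 0, "wz": 0, "tx": 0, "ty": -2, "tz": -46, "hand": 1}]}}

```text
t: 1.7
position: [0.4393, -0.0122, 0.2869]
orientation: [-0.482, 0.517, 0.482, 0.517]
force: [1.0, 0.2, 0.5]
gripper_width: 0.0932
```

Emit:
{"api": "send_rows", "payload": {"steps": [{"wx": 0, "wy": 0, "wz": 0, "tx": 0, "ty": -10, "tz": -45, "hand": 1}, {"wx": 0, "wy": 0, "wz": 0, "tx": 0, "ty": -10, "tz": -45, "hand": 1}, {"wx": 0, "wy": 0, "wz": 0, "tx": 0, "ty": -10, "tz": -45, "hand": 1}, {"wx": 0, "wy": 0, "wz": 0, "tx": 0, "ty": 0, "tz": -20, "hand": 1}, {"wx": 0, "wy": 0, "wz": 0, "tx": 0, "ty": 0, "tz": 0, "hand": 1}]}}

```text
t: 2.2
position: [0.4589, -0.1695, 0.2864]
orientation: [-0.482, 0.518, 0.482, 0.517]
force: [0.1, -0.8, -0.3]
gripper_width: 0.093
```

```bash
cat >> h.py <<'E'
import json
def shot(name):
    for _ in range(2): manip.snapshot("wrist")
    s=manip.state();im=manip.snapshot("wrist")[:,:,::-1].copy();cv2.imwrite(f"pics/{name}.png",im)
    json.dump({k:np.array(v).tolist() for k,v in s.items()},open(name+".json","w"));return im,s
def load(name): return cv2.imread(f"pics/{name}.png"),json.load(open(name+".json"))
E
python3 - <<'E'
from h import *
im,s=shot("w2");plan([.46,-.196,.28],np.radians(-4.5)); print(np.abs(s["joint_velocities"]).max())
E
```

```text
t 2.35 pos [ 0.4589 -0.1672  0.2867] rotvec [ 0.0097  0.0004 -0.0001] shift cur axes [  6.7  -3.1 -28.7] shift target axes [  6.7  -3.4 -28.7]
0.02030544496206949
```

View pics/w2.png

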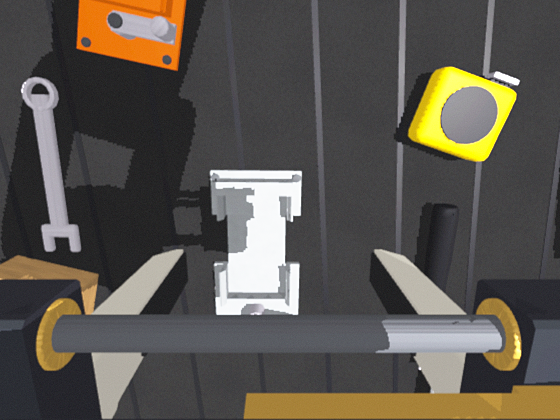

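The grey tray shows up at (258,240), with its lip at row 176 and its catch end hidden behind the gripper rod. I move 70 mm forward for the second view.

Emit:
{"api": "send_rows", "payload": {"steps": [{"wx": 0, "wy": 0, "wz": 0, "tx": 0, "ty": -25, "tz": -4, "hand": 1}, {"wx": 0, "wy": 0, "wz": 0, "tx": 0, "ty": -25, "tz": -4, "hand": 1}, {"wx": 0, "wy": 0, "wz": 0, "tx": 0, "ty": -20, "tz": 0, "hand": 1}, {"wx": 0, "wy": 0, "wz": 0, "tx": 0, "ty": 0, "tz": 0, "hand": 1}, {"wx": 0, "wy": 0, "wz": 0, "tx": 0, "ty": 0, "tz": 0, "hand": 1}]}}

```text
t: 2.85
position: [0.528, -0.1798, 0.2866]
orientation: [-0.483, 0.517, 0.483, 0.517]
force: [-0.4, -0.6, -0.5]
gripper_width: 0.0927
```

```bash
python3 - <<'E'
from h import *
im,s=shot("w3");C=cam("wrist",s);print(s["position"],proj(C,[.522,-.196,.006]))
u,v=proj(C,[.53,-.196,.01]).astype(int)
print(u,v);x0,y0=u-75,max(v-110,0)
c3=cv2.resize(im[y0:y0+220,x0:x0+150],None,fx=2.7,fy=2.7,interpolation=cv2.INTER_CUBIC)
a,s2=load("w2");c2=cv2.resize(a[130:350,185:335],None,fx=2.7,fy=2.7,interpolation=cv2.INTER_CUBIC)
g=lambda c:(255*(c/255.)**1.6).astype(np.uint8)
o=np.hstack([g(c2)[:, :400],g(c3)[:, :400]])
cv2.imwrite("pics/c23.png",o);print("origin c3",x0,y0,o.shape)
E
```

```text
[ 0.52750648 -0.1803011   0.28697983] [263.11273732 186.11651215]
263 194
origin c3 188 84 (594, 800, 3)
```

View pics/c23.png

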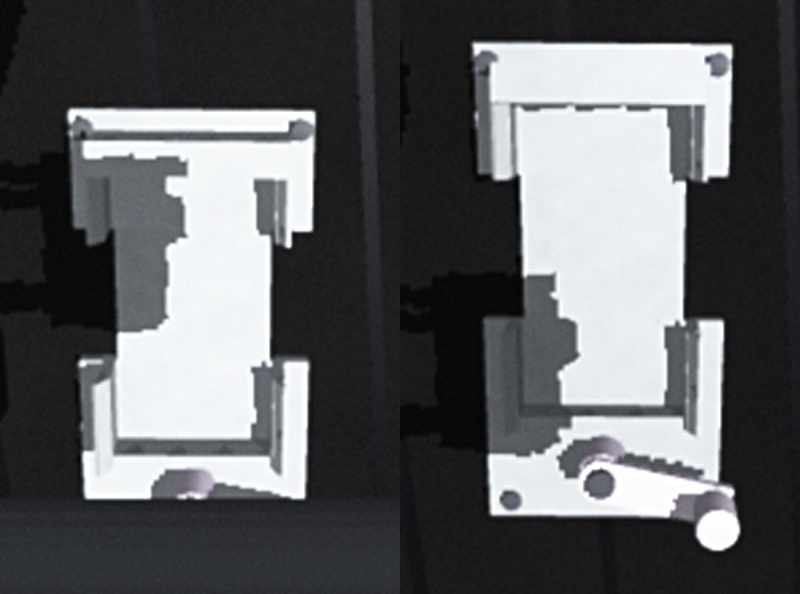

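Both crops show the tray. In the right crop the lip's inner edge is at row 104 and the floor edges at gap are at columns 523 and 684. The low wall runs from row 405 to 416, the pivot screw is at (600,484) and the knob top is at (718,530).

```bash
python3 - <<'E'
from h import *
_,s2=load("w2");_,s3=load("w3");C2=cam("wrist",s2);C3=cam("wrist",s3)
f2=lambda x,y:np.array([185+x/2.7,130+y/2.7]);f3=lambda x,y:np.array([188+(x-400)/2.7,84+y/2.7])
P=lambda n,v:print(n,np.round(v,4))
P("tri wall floor L",tri(C2,f2(116,438),C3,f3(521,405)));P("tri wall floor R",tri(C2,f2(270,440),C3,f3(684,407)))
P("tri lip bolt L",tri(C2,f2(82,127),C3,f3(485,61)));P("tri lip bolt R",tri(C2,f2(302,128),C3,f3(718,64)))
P("tri lip edge",tri(C2,f2(195,132),C3,f3(600,104)))
piv=onz(C3,f3(600,484),.0375)[0];kn=onz(C3,f3(718,530),.0555)[0];P("pivot",piv);P("knob",kn)
P("piv-knob mm",1e3*np.linalg.norm((kn-piv)[:2]))
lip=onz(C3,[f3(495,104),f3(705,104),f3(600,104)],.032);P("lip edge",lip)
w=onz(C3,[f3(521,405),f3(684,407)],.006);P("wall floor",w)
e=onz(C3,[f3(522,200),f3(524,310),f3(686,200),f3(682.5,310)],.006);P("floor edges",e)
yaw=[np.arctan2(*(b-a)[1::-1]) for a,b in((e[0],e[1]),(e[2],e[3]))]+[np.arctan2(-(b-a)[0],(b-a)[1]) for a,b in((lip[0],lip[1]),(w[0],w[1]))]
P("yaws deg",np.degrees(yaw));P("widths",[1e3*np.linalg.norm(w[1]-w[0]),1e3*np.linalg.norm(e[2]-e[0])])
m=e[:,:2].mean(0);y=np.median(yaw);u=np.array([np.cos(y),np.sin(y)]);v=np.array([-u[1],u[0]])
for nm,q in(("piv 84.5",piv),("lip -54.5",lip[2]),("wall 62.5",w.mean(0))):P(nm,[1e3*(q[:2]-m)@u,1e3*(q[:2]-m)@v])
# pile
im,s=load("w1");C=cam("wrist",s);g=im.min(2);M=np.zeros_like(g);M[185:315,190:275]=(g[185:315,190:275]>90)*255
c=max(cv2.findContours(M,0,2)[0],key=cv2.contourArea);r=cv2.minAreaRect(c);print(r,cv2.boundingRect(c))
b=cv2.boxPoints(r);P("pile z.02",onz(C,b,.02));P("c",onz(C,r[0],.02))
E
```

```text
tri wall floor L [ 0.5729 -0.2331  0.0035]
tri wall floor R [ 0.5777 -0.168   0.0048]
tri lip bolt L [ 0.4401 -0.2319  0.0062]
tri lip bolt R [ 0.4469 -0.1476  0.0035]
tri lip edge [ 0.4588 -0.1952 -0.0787]
pivot [ 0.5948 -0.2016  0.0375]
knob [ 0.6078 -0.1594  0.0555]
piv-knob mm 44.1273
lip edge [[ 0.4554 -0.2265  0.032 ]
 [ 0.4603 -0.1549  0.032 ]
 [ 0.4578 -0.1907  0.032 ]]
wall floor [[ 0.5721 -0.2328  0.006 ]
 [ 0.5774 -0.1678  0.006 ]]
floor edges [[ 0.491  -0.2241  0.006 ]
 [ 0.5334 -0.2277  0.006 ]
 [ 0.4952 -0.1623  0.006 ]
 [ 0.5376 -0.1661  0.006 ]]
yaws deg [-4.7966 -5.1001 -3.9318 -4.6592]
widths [65.2267 61.9429]
piv 84.5 [80.7914  0.1814]
lip -54.5 [-56.6613  -0.3287]
wall 62.5 [60.6284 -0.2623]
((229.0, 249.5), (111.0, 62.0), 90.0) (198, 194, 63, 112)
pile z.02 [[0.4331 0.1329 0.02  ]
 [0.4283 0.195  0.02  ]
 [0.5523 0.2027 0.02  ]
 [0.5575 0.1349 0.02  ]]
c [[0.4901 0.1663 0.02  ]]
```

```bash
python3 - <<'E'
from h import *
plan([.494,.167,.21],np.radians(4.4))
E
```

```text
t 3.0 pos [ 0.5274 -0.1805  0.287 ] rotvec [-1.46e-01 -1.00e-04  4.00e-04] shift cur axes [ 77.   57.4 344.4] shift target axes [ 77.    6.7 349.1]
```

Emit:
{"api": "send_rows", "payload": {"steps": [{"wx": -0.03, "wy": 0, "wz": 0, "tx": 8, "ty": 5, "tz": 46, "hand": 1}, {"wx": -0.03, "wy": 0, "wz": 0, "tx": 8, "ty": 4, "tz": 46, "hand": 1}, {"wx": -0.03, "wy": 0, "wz": 0, "tx": 8, "ty": 3, "tz": 46, "hand": 1}, {"wx": -0.03, "wy": 0, "wz": 0, "tx": 8, "ty": 2, "tz": 46, "hand": 1}, {"wx": -0.026, "wy": 0, "wz": 0, "tx": 8, "ty": 0, "tz": 46, "hand": 1}]}}

```text
t: 3.5
position: [0.5151, 0.0508, 0.247]
orientation: [0.519, -0.48, -0.519, -0.481]
force: [0.6, -0.2, 0.1]
gripper_width: 0.0927
```

Emit:
{"api": "send_rows", "payload": {"steps": [{"wx": 0, "wy": 0, "wz": 0, "tx": 12, "ty": 2, "tz": 46, "hand": 1}, {"wx": 0, "wy": 0, "wz": 0, "tx": 12, "ty": 2, "tz": 46, "hand": 1}, {"wx": 0, "wy": 0, "wz": 0, "tx": 12, "ty": 2, "tz": 25, "hand": 1}, {"wx": 0, "wy": 0, "wz": 0, "tx": 0, "ty": 0, "tz": 0, "hand": 1}, {"wx": 0, "wy": 0, "wz": 0, "tx": 0, "ty": 0, "tz": 0, "hand": 1}]}}

```text
t: 4.0
position: [0.5008, 0.1654, 0.211]
orientation: [0.519, -0.48, -0.519, -0.48]
force: [0.2, 0.1, -0.2]
gripper_width: 0.0933
```

```bash
python3 - <<'E'
from h import *
im,s=shot("w4");plan([.494,.167,.21],np.radians(4.4))
C=cam("wrist",s);print(proj(C,[.494,.167,.02]),proj(C,[.434,.167,.02]),proj(C,[.554,.167,.02]))
u,v=proj(C,[.494,.167,.02]).astype(int);x0,y0=u-110,max(v-140,0)
o=cv2.resize(im[y0:y0+270,x0:x0+220],None,fx=2.2,fy=2.2,interpolation=cv2.INTER_CUBIC);print(x0,y0,o.shape)
cv2.imwrite("pics/c4.png",o)
E
```

```text
t 4.15 pos [0.5015 0.1644 0.2115] rotvec [-0.0017  0.0001  0.001 ] shift cur axes [1.5 7.2 3.2] shift target axes [1.5 7.2 3.2]
[282.32414578 203.43419707] [288.61517442 125.80847317] [276.70035246 272.82682781]
172 63 (594, 484, 3)
```

View pics/c4.png

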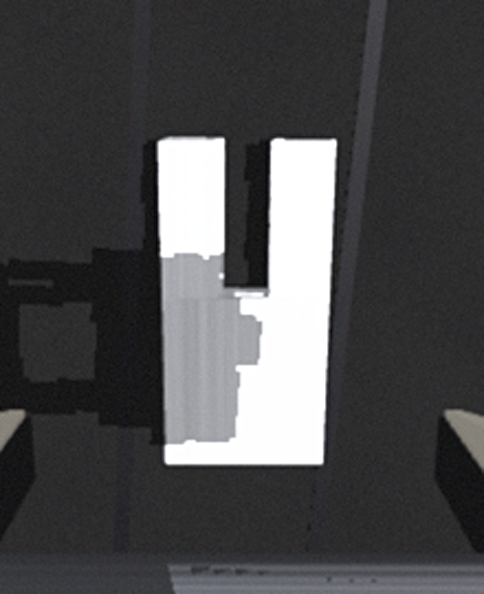

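The pile fills the crop cleanly. Its corners are at (158,138), (336,139), (164,465) and (324,464), and the slot's closed end is at about (246,290).

```bash
python3 - <<'E'
from h import *
im,s=load("w4");C=cam("wrist",s);f=lambda p:np.array([172,63])+np.array(p)/2.2
px=[f(p) for p in((158,138),(336,139),(164,465),(324,464))]
q=onz(C,px,.02);print(q.round(4));c=q.mean(0);print("c",c.round(4))
n=lambda a,b:1e3*np.linalg.norm(q[a]-q[b])
print("w",n(0,1),n(2,3),"l",n(0,2),n(1,3))
ax=(q[2]+q[3]-q[0]-q[1]);yaw=np.arctan2(ax[1],ax[0]);ay=q[1]+q[3]-q[0]-q[2];y2=np.arctan2(-ay[0],ay[1]);print("yaw",np.degrees([yaw,y2]))
# height from top view corners: triangulate
b=[[218.1,194.6],[238.7,192.5]]
T=cam("top");print("tri far",tri(C,px[3],T,b[0]).round(4),tri(C,px[2],T,b[1]).round(4))
plan([c[0],c[1],.0865],(yaw+y2)/2)
E
```

```text
[[0.4365 0.1335 0.02  ]
 [0.4322 0.194  0.02  ]
 [0.5573 0.1419 0.02  ]
 [0.5523 0.2027 0.02  ]]
c [0.4946 0.168  0.02  ]
w 60.673285570327785 61.063196560845824 l 121.12577956965991 120.36297598523278
yaw [4.04360444 4.38160884]
tri far [ 0.5638  0.208  -0.0058] [0.5654 0.1405 0.0023]
t 4.15 pos [0.5015 0.1644 0.2115] rotvec [0.0015 0.0001 0.001 ] shift cur axes [125.    6.7   4.1] shift target axes [125.    6.6   4.1]
```

Emit:
{"api": "send_rows", "payload": {"steps": [{"wx": 0, "wy": 0, "wz": 0.001, "tx": 25, "ty": 6.7, "tz": 4, "hand": 1}, {"wx": 0, "wy": 0, "wz": 0, "tx": 35, "ty": 0, "tz": 0, "hand": 1}, {"wx": 0, "wy": 0, "wz": 0, "tx": 35, "ty": 0, "tz": 0, "hand": 1}, {"wx": 0, "wy": 0, "wz": 0, "tx": 20, "ty": 0, "tz": 0, "hand": 1}, {"wx": 0, "wy": 0, "wz": 0, "tx": 0, "ty": 0, "tz": 0, "hand": 1}]}}

```text
t: 4.65
position: [0.4933, 0.1676, 0.0934]
orientation: [-0.517, 0.482, 0.519, 0.48]
force: [-0.2, -0.4, 0.8]
gripper_width: 0.0928
```

```bash
python3 - <<'E'
from h import *
for _ in range(2): manip.snapshot("wrist")
plan([.4946,.168,.0865],np.radians(4.2))
E
```

```text
t 4.75 pos [0.4947 0.1682 0.0968] rotvec [ 0.0018  0.0001 -0.0004] shift cur axes [10.3  0.1 -0.2] shift target axes [10.3  0.1 -0.2]
```

Emit:
{"api": "send_rows", "payload": {"steps": [{"wx": 0, "wy": 0, "wz": 0, "tx": 6, "ty": 0, "tz": 0, "hand": 1}, {"wx": 0, "wy": 0, "wz": 0, "tx": 4, "ty": 0, "tz": 0, "hand": 1}, {"wx": 0, "wy": 0, "wz": 0, "tx": 0, "ty": 0, "tz": 0, "hand": 1}, {"wx": 0, "wy": 0, "wz": 0, "tx": 0, "ty": 0, "tz": 0, "hand": 0.7}, {"wx": 0, "wy": 0, "wz": 0, "tx": 0, "ty": 0, "tz": 0, "hand": 0.5}]}}

```text
t: 5.25
position: [0.4943, 0.1688, 0.0861]
orientation: [-0.519, 0.481, 0.519, 0.48]
force: [0.5, 0.7, -0.6]
gripper_width: 0.0816
```

Emit:
{"api": "send_rows", "payload": {"steps": [{"wx": 0, "wy": 0, "wz": 0, "tx": 0, "ty": 0, "tz": 0, "hand": 0.4}, {"wx": 0, "wy": 0, "wz": 0, "tx": 0, "ty": 0, "tz": 0, "hand": 0.3}, {"wx": 0, "wy": 0, "wz": 0, "tx": 0, "ty": 0, "tz": 0, "hand": 0.1}, {"wx": 0, "wy": 0, "wz": 0, "tx": 0, "ty": 0, "tz": 0, "hand": 0}, {"wx": 0, "wy": 0, "wz": 0, "tx": 0, "ty": 0, "tz": 0, "hand": 0}]}}

```text
t: 5.75
position: [0.4942, 0.1687, 0.0858]
orientation: [-0.518, 0.481, 0.519, 0.48]
force: [0.3, -1.0, 1.7]
gripper_width: 0.0596
```

Emit:
{"api": "send_rows", "payload": {"steps": [{"wx": 0, "wy": 0, "wz": 0, "tx": -10, "ty": 0, "tz": 0, "hand": 0}, {"wx": 0, "wy": 0, "wz": 0, "tx": -20, "ty": 0, "tz": 0, "hand": 0}, {"wx": 0, "wy": 0, "wz": 0, "tx": -20, "ty": 0, "tz": 0, "hand": 0}, {"wx": 0, "wy": 0, "wz": 0, "tx": -20, "ty": 0, "tz": 0, "hand": 0}, {"wx": 0, "wy": 0, "wz": 0, "tx": -20, "ty": 0, "tz": 0, "hand": 0}]}}

```text
t: 6.25
position: [0.494, 0.1687, 0.177]
orientation: [-0.518, 0.481, 0.519, 0.48]
force: [-0.5, 0.0, -3.4]
gripper_width: 0.0597
```

```bash
python3 - <<'E'
from h import *
im,s=shot("w5");cv2.imwrite("pics/c5.png",im[60:400,100:470])
print(s["gripper_width"],s["force"],s["position"])
plan([.512,-.195,.2],np.radians(-4.7))
E
```

```text
0.059815696164598205 [ 0.35509865  0.09122572 -4.62163582] [0.49500184 0.16902832 0.17873544]
t 6.4 pos [0.4945 0.1689 0.1768] rotvec [0.1583 0.0006 0.001 ] shift cur axes [ -23.4   10.3 -364.2] shift target axes [ -23.2  -47.2 -361.3]
```

View pics/c5.png

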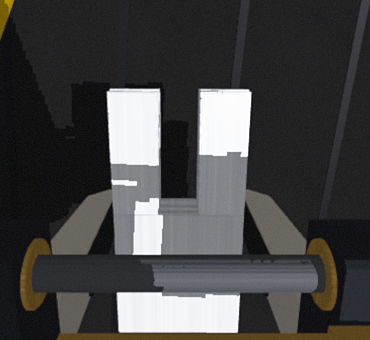

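The whole pile is gripped at a width of 59.8 mm, and the wrist shows the plates' weight (about 3.4 to 4.6 N). Now I carry it over the tray.

```bash
cat >> h.py <<'E'
TC=np.array([.512,-.1949,.006]);TY=np.radians(-4.7);OFF=np.array([.0858,0,0])
def pile(xl,zl,th,y=0,tc=None):
    """lower slotted corner at tray (xl,zl) mm, tilt deg"""
    th=np.radians(th);c=np.array([xl+60*np.cos(th),y,zl+60*np.sin(th)])/1e3
    P=(TC if tc is None else tc)+Ro.from_euler("z",TY).apply(c)
    B=np.column_stack([[0,0,-1.],[-1.,0,0],[0,1.,0]])
    R=Ro.from_euler("z",TY)*Ro.from_euler("y",-th)*Ro.from_matrix(B)
    plan(P-R.apply(OFF),TY,th)
def cur():
    """lower corner pose in tray now"""
    s=manip.state();R=Ro.from_quat(s["orientation"]);B=np.column_stack([[0,0,-1.],[-1.,0,0],[0,1.,0]])
    Rt=(Ro.from_euler("z",-TY)*R*Ro.from_matrix(B).inv());c=Ro.from_euler("z",-TY).apply(s["position"]+R.apply(OFF)-TC)
    a=-Rt.as_euler("zyx");l=(c+Rt.apply([-.06,0,0]))*1e3
    print("t",round(s["t"],2),"corner xyz",l.round(2),"tilt",np.degrees(a[1]).round(2),"yawerr",-np.degrees(a[0]).round(2),"F",np.round(Ro.from_euler("z",-TY).apply(s["force"]),1),"M",np.round(s["wrist_torque"],2),"w",round(s["gripper_width"],4))
E
python3 - <<'E'
from h import *
s=json.load(open("w5.json"));C=cam("wrist",s);R=Ro.from_quat(s["orientation"])
zt=s["position"][2]-.0658
q=onz(C,[[279-70,151],[279+70,151]],zt)   # slotted end top edge
print("slot edge in tool",R.inv().apply(q-s["position"]).round(4))
c=R.inv().apply(onz(C,[[207.5,151],[350.5,151]],zt)-s["position"]);print(c.round(4))
pile(-42,60,18); pile(-44,12,18)
E
```

```text
slot edge in tool [[ 0.0656  0.0596 -0.0286]
 [ 0.0657  0.0596  0.029 ]]
[[ 0.0656  0.0596 -0.0292]
 [ 0.0657  0.0596  0.0296]]
t 6.4 pos [0.4945 0.1689 0.1768] rotvec [ 0.1569  0.0255 -0.3125] shift cur axes [  10.5   21.6 -362.3] shift target axes [  21.2  -30.7 -361.2]
t 6.4 pos [0.4945 0.1689 0.1768] rotvec [ 0.1569  0.0255 -0.3125] shift cur axes [  58.5   23.7 -362. ] shift target axes [  66.2  -14.  -361.2]
```

Emit:
{"api": "send_rows", "payload": {"steps": [{"wx": 0.032, "wy": 0, "wz": 0, "tx": 0, "ty": 0, "tz": -44, "hand": 0}, {"wx": 0.032, "wy": 0, "wz": 0, "tx": 0, "ty": -3, "tz": -46, "hand": 0}, {"wx": 0.031, "wy": 0, "wz": 0, "tx": 0, "ty": -4, "tz": -46, "hand": 0}, {"wx": 0.031, "wy": 0, "wz": 0, "tx": 0, "ty": -5, "tz": -46, "hand": 0}, {"wx": 0.031, "wy": 0, "wz": 0, "tx": 0, "ty": -5, "tz": -46, "hand": 0}]}}

```text
t: 6.9
position: [0.5134, -0.0609, 0.1744]
orientation: [-0.478, 0.521, 0.48, 0.519]
force: [0.4, 0.7, -2.7]
gripper_width: 0.0598
```

Emit:
{"api": "send_rows", "payload": {"steps": [{"wx": 0, "wy": 0, "wz": -0.06, "tx": 0, "ty": -5, "tz": -46, "hand": 0}, {"wx": 0, "wy": 0, "wz": -0.06, "tx": 0, "ty": -5, "tz": -46, "hand": 0}, {"wx": 0, "wy": 0, "wz": -0.06, "tx": 0, "ty": 0, "tz": -30, "hand": 0}, {"wx": 0, "wy": 0, "wz": -0.07, "tx": 0, "ty": 0, "tz": -10, "hand": 0}, {"wx": 0, "wy": 0, "wz": -0.06, "tx": 0, "ty": 0, "tz": 0, "hand": 0}]}}

```text
t: 7.4
position: [0.5125, -0.193, 0.1744]
orientation: [-0.553, 0.44, 0.393, 0.588]
force: [0.4, 0.2, -4.6]
gripper_width: 0.0597
```

```bash
python3 - <<'E'
from h import *
for _ in range(2): manip.snapshot("wrist")
cur();pile(-42,60,18)
E
```

```text
t 7.5 corner xyz [-31.26   3.23  68.37] tilt 17.64 yawerr -0.01 F [-0.4  0.4 -3.9] M [0.08 0.39 0.01] w 0.0596
t 7.5 pos [ 0.5122 -0.1917  0.1743] rotvec [-0.0003  0.0006 -0.0062] shift cur axes [ 4.4 13.3 -3.2] shift target axes [ 4.3 13.3 -3.2]
```

Emit:
{"api": "send_rows", "payload": {"steps": [{"wx": 0, "wy": 0, "wz": -0.006, "tx": 10, "ty": 7, "tz": -3.2, "hand": 0}, {"wx": 0, "wy": 0, "wz": 0, "tx": 14, "ty": 9, "tz": 0, "hand": 0}, {"wx": 0, "wy": 0, "wz": 0, "tx": 14, "ty": 8, "tz": 0, "hand": 0}, {"wx": 0, "wy": 0, "wz": 0, "tx": 0, "ty": 0, "tz": 0, "hand": 0}, {"wx": 0, "wy": 0, "wz": 0, "tx": 0, "ty": 0, "tz": 0, "hand": 0}]}}

```text
t: 8.0
position: [0.5019, -0.1936, 0.1318]
orientation: [-0.555, 0.438, 0.392, 0.588]
force: [0.5, -0.1, -3.4]
gripper_width: 0.0596
```

```bash
python3 - <<'E'
from h import *
im,s=shot("w6");cur();pile(-44,4,18)
C=cam("wrist",s);Rz=Ro.from_euler("z",TY)
for p in((-54.5,0,26),(-54.5,34,26),(-54.5,-34,26),(-62.5,0,26),(-42,0,25),(-48,0,44)): print(p,proj(C,TC+Rz.apply(np.array(p)/1e3)).round(1))
cv2.imwrite("pics/c6.png",cv2.resize(im[20:320,100:460],None,fx=2,fy=2,interpolation=cv2.INTER_CUBIC))
E
```

```text
t 8.15 corner xyz [-40.04   0.12  27.01] tilt 18.09 yawerr 0.08 F [ 1.4  0.2 -2.8] M [0.03 0.33 0.01] w 0.0599
t 8.15 pos [ 0.5024 -0.1939  0.1332] rotvec [ 0.0015 -0.0001  0.0016] shift cur axes [20.7 10.8 -0.2] shift target axes [20.8 10.7 -0.2]
(-54.5, 0, 26) [278.3 115.5]
(-54.5, 34, 26) [354.5 115.7]
(-54.5, -34, 26) [202.1 115.4]
(-62.5, 0, 26) [278.3  97.3]
(-42, 0, 25) [278.3 141.3]
(-48, 0, 44) [278.2 144.8]
```

View pics/c6.png

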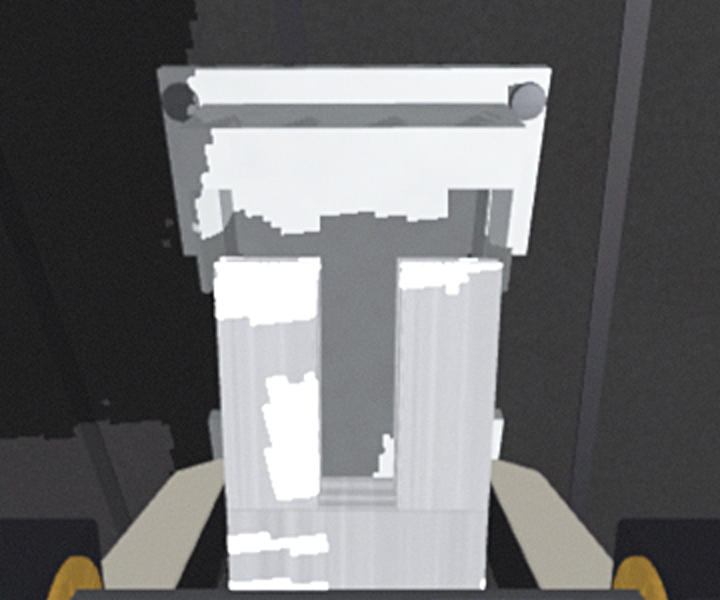

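The pile is centred over the tray: pile edges at 215 and 500, tray base at 158 and 551. The lip's inner edge is at crop row 188 against 191 predicted, a difference of under 1 mm. I go down.

Emit:
{"api": "send_rows", "payload": {"steps": [{"wx": 0, "wy": 0, "wz": 0, "tx": 7, "ty": 4, "tz": 0, "hand": 0}, {"wx": 0, "wy": 0, "wz": 0, "tx": 7, "ty": 4, "tz": 0, "hand": 0}, {"wx": 0, "wy": 0, "wz": 0, "tx": 5, "ty": 2, "tz": 0, "hand": 0}, {"wx": 0, "wy": 0, "wz": 0, "tx": 2, "ty": 1, "tz": 0, "hand": 0}, {"wx": 0, "wy": 0, "wz": 0, "tx": 0, "ty": 0, "tz": 0, "hand": 0}]}}

```text
t: 8.65
position: [0.4979, -0.1934, 0.1086]
orientation: [-0.555, 0.438, 0.392, 0.588]
force: [0.6, -0.1, -4.1]
gripper_width: 0.0597
```

```bash
python3 - <<'E'
from h import *
for _ in range(2): manip.snapshot("wrist")
cur();pile(-44,1.5,18)
E
```

```text
t 8.75 corner xyz [-44.35   0.13   3.12] tilt 18.06 yawerr 0.07 F [-0.8  0.5 -2.9] M [ 0.06  0.35 -0.06] w 0.0599
t 8.75 pos [ 0.4982 -0.1936  0.1093] rotvec [0.0012 0.0002 0.001 ] shift cur axes [ 1.7  0.1 -0.2] shift target axes [ 1.7  0.1 -0.2]
```

Emit:
{"api": "send_rows", "payload": {"steps": [{"wx": 0, "wy": 0, "wz": 0, "tx": 0.95, "ty": 0.3, "tz": 0, "hand": 0}, {"wx": 0, "wy": 0, "wz": 0, "tx": 0.95, "ty": 0.3, "tz": 0, "hand": 0}, {"wx": 0, "wy": 0, "wz": 0, "tx": 0, "ty": 0, "tz": 0, "hand": 0}, {"wx": 0, "wy": 0, "wz": 0, "tx": 0, "ty": 0, "tz": 0, "hand": 0}, {"wx": 0, "wy": 0, "wz": 0, "tx": 0, "ty": 0, "tz": 0, "hand": 0}]}}

```text
t: 9.25
position: [0.4981, -0.1935, 0.1072]
orientation: [-0.555, 0.438, 0.392, 0.589]
force: [-0.0, -1.3, -3.4]
gripper_width: 0.0598
```

```bash
python3 - <<'E'
from h import *
cur()
E
```

```text
t 9.25 corner xyz [-44.41   0.17   1.05] tilt 18.05 yawerr 0.07 F [ 0.1 -1.3 -3.4] M [0.1  0.39 0.03] w 0.0598
```

Emit:
{"api": "send_rows", "payload": {"steps": [{"wx": 0, "wy": 0, "wz": 0, "tx": -0.9, "ty": 2.8, "tz": 0, "hand": 0}, {"wx": 0, "wy": 0, "wz": 0, "tx": -0.9, "ty": 2.8, "tz": 0, "hand": 0}, {"wx": 0, "wy": 0, "wz": 0, "tx": -0.9, "ty": 2.8, "tz": 0, "hand": 0}, {"wx": 0, "wy": 0, "wz": 0, "tx": 0, "ty": 0, "tz": 0, "hand": 0}, {"wx": 0, "wy": 0, "wz": 0, "tx": 0, "ty": 0, "tz": 0, "hand": 0}]}}

```text
t: 9.75
position: [0.4892, -0.1928, 0.1072]
orientation: [-0.555, 0.438, 0.392, 0.589]
force: [-0.6, -0.4, -2.5]
gripper_width: 0.0598
```

```bash
python3 - <<'E'
from h import *
im,s=shot("w7");cur();pile(-57.5,.7,8)
C=cam("wrist",s);Rz=Ro.from_euler("z",TY)
for p in((-54.5,0,26),(-54.5,34,26),(-54.5,-34,26)): print(p,proj(C,TC+Rz.apply(np.array(p)/1e3)).round(1))
cv2.imwrite("pics/c7.png",cv2.resize(im[20:320,100:460],None,fx=2,fy=2,interpolation=cv2.INTER_CUBIC))
E
```

```text
t 9.9 corner xyz [-53.2    0.18   0.99] tilt 18.05 yawerr 0.07 F [-0.   0.3 -3.8] M [-0.02  0.4  -0.  ] w 0.0594
t 9.9 pos [ 0.4894 -0.1928  0.1072] rotvec [1.200e-03 1.000e-04 1.755e-01] shift cur axes [10.7 -9.9 -0.2] shift target axes [  8.8 -11.6  -0.2]
(-54.5, 0, 26) [278.2 167.7]
(-54.5, 34, 26) [362.1 167.8]
(-54.5, -34, 26) [194.3 167.5]
```

View pics/c7.png

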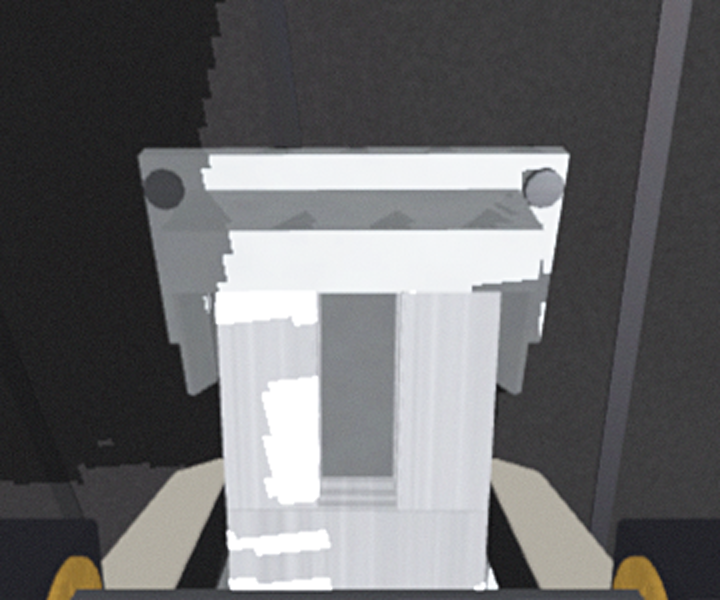

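The pile's slotted end is under the lip (edge at crop row 292) with no contact force. I rotate it down halfway.

Emit:
{"api": "send_rows", "payload": {"steps": [{"wx": 0, "wy": 0, "wz": 0.035, "tx": 2, "ty": -2.15, "tz": 0, "hand": 0}, {"wx": 0, "wy": 0, "wz": 0.035, "tx": 2, "ty": -2.15, "tz": 0, "hand": 0}, {"wx": 0, "wy": 0, "wz": 0.035, "tx": 1.9, "ty": -2.15, "tz": 0, "hand": 0}, {"wx": 0, "wy": 0, "wz": 0.035, "tx": 1.9, "ty": -2.15, "tz": 0, "hand": 0}, {"wx": 0, "wy": 0, "wz": 0.035, "tx": 1.9, "ty": -2.15, "tz": 0, "hand": 0}]}}

```text
t: 10.4
position: [0.5024, -0.1938, 0.1001]
orientation: [-0.514, 0.486, 0.443, 0.551]
force: [0.1, -0.1, -2.1]
gripper_width: 0.0598
```

```bash
python3 - <<'E'
from h import *
for _ in range(3): manip.snapshot("wrist")
cur();pile(-60,.7,1);pile(-60,.7,0)
E
```

```text
t 10.55 corner xyz [-57.2    0.31   0.68] tilt 7.97 yawerr 0.1 F [ 0.8  0.  -2.7] M [0.04 0.18 0.01] w 0.0598
t 10.55 pos [ 0.5024 -0.1937  0.1   ] rotvec [0.0017 0.0003 0.1216] shift cur axes [ 7.5 -7.2 -0.4] shift target axes [ 6.6 -8.1 -0.4]
t 10.55 pos [ 0.5024 -0.1937  0.1   ] rotvec [0.0017 0.0002 0.139 ] shift cur axes [ 8.7 -8.5 -0.4] shift target axes [ 7.5 -9.7 -0.4]
```

Emit:
{"api": "send_rows", "payload": {"steps": [{"wx": 0, "wy": 0, "wz": 0, "tx": -0.2, "ty": 1.6, "tz": -0.3, "hand": 0}, {"wx": 0, "wy": 0, "wz": 0.03, "tx": 1.78, "ty": -2.1, "tz": 0, "hand": 0}, {"wx": 0, "wy": 0, "wz": 0.03, "tx": 1.78, "ty": -2.1, "tz": 0, "hand": 0}, {"wx": 0, "wy": 0, "wz": 0.03, "tx": 1.78, "ty": -2.1, "tz": 0, "hand": 0}, {"wx": 0, "wy": 0, "wz": 0.03, "tx": 1.78, "ty": -2.1, "tz": 0, "hand": 0}]}}

```text
t: 11.05
position: [0.5097, -0.1948, 0.0939]
orientation: [-0.484, 0.516, 0.475, 0.524]
force: [-0.1, -0.1, -2.6]
gripper_width: 0.0597
```

```bash
python3 - <<'E'
from h import *
for _ in range(3): manip.snapshot("wrist")
cur();pile(-60.8,.5,0)
E
```

```text
t 11.2 corner xyz [-6.067e+01 -6.000e-02  6.900e-01] tilt 1.09 yawerr 0.09 F [ 0.9 -0.6 -3.3] M [ 0.11  0.   -0.02] w 0.0598
t 11.2 pos [ 0.5097 -0.1947  0.0936] rotvec [0.0015 0.0001 0.019 ] shift cur axes [ 1.3 -1.5 -0. ] shift target axes [ 1.3 -1.5 -0. ]
```

Emit:
{"api": "send_rows", "payload": {"steps": [{"wx": 0, "wy": 0, "wz": 0.01, "tx": 0.6, "ty": -0.8, "tz": 0, "hand": 0}, {"wx": 0, "wy": 0, "wz": 0.009, "tx": 0.6, "ty": -0.7, "tz": 0, "hand": 0}, {"wx": 0, "wy": 0, "wz": 0, "tx": 0.4, "ty": 0, "tz": 0, "hand": 0}, {"wx": 0, "wy": 0, "wz": 0, "tx": 0.3, "ty": 0, "tz": 0, "hand": 0}, {"wx": 0, "wy": 0, "wz": 0, "tx": 0, "ty": 0, "tz": 0, "hand": 0}]}}

```text
t: 11.7
position: [0.5108, -0.1948, 0.0921]
orientation: [-0.48, 0.52, 0.479, 0.52]
force: [-0.6, 0.1, -3.3]
gripper_width: 0.0601
```

```bash
python3 - <<'E'
from h import *
im,s=shot("w8");cur()
E
```

```text
t 11.85 corner xyz [-61.03  -0.16   0.33] tilt 0.07 yawerr 0.07 F [-0.   0.3 -3.6] M [ 0.01  0.05 -0.  ] w 0.0598
```

Emit:
{"api": "send_rows", "payload": {"steps": [{"wx": 0, "wy": 0, "wz": 0, "tx": 0.3, "ty": 0, "tz": 0, "hand": 0}, {"wx": 0, "wy": 0, "wz": 0, "tx": 0.3, "ty": 0, "tz": 0, "hand": 0}, {"wx": 0, "wy": 0, "wz": 0, "tx": 0, "ty": 0, "tz": 0, "hand": 0}, {"wx": 0, "wy": 0, "wz": 0, "tx": 0, "ty": 0, "tz": 0, "hand": 0}, {"wx": 0, "wy": 0, "wz": 0, "tx": 0, "ty": 0, "tz": 0, "hand": 0}]}}

```text
t: 12.35
position: [0.5109, -0.1949, 0.0918]
orientation: [-0.48, 0.52, 0.479, 0.52]
force: [-3.3, 0.7, 5.8]
gripper_width: 0.0597
```

```bash
python3 - <<'E'
from h import *
cur();manip.snapshot("wrist");cur()
E
```

```text
t 12.35 corner xyz [-6.096e+01 -1.500e-01 -4.000e-02] tilt 0.06 yawerr 0.07 F [-3.3  0.5  5.8] M [0.29 0.79 0.01] w 0.0597
t 12.4 corner xyz [-6.097e+01 -1.400e-01 -5.000e-02] tilt 0.06 yawerr 0.07 F [-3.5 -0.1  5.7] M [0.31 0.79 0.  ] w 0.06
```

The pile touches the floor: the wrist force went from -3.6 to +5.8 N, mostly at the slotted end. I release it and withdraw straight up.

Emit:
{"api": "send_rows", "payload": {"steps": [{"wx": 0, "wy": 0, "wz": 0.003, "tx": 0, "ty": -0.2, "tz": 0, "hand": 0}, {"wx": 0, "wy": 0, "wz": 0, "tx": 0, "ty": 0, "tz": 0, "hand": 0.7}, {"wx": 0, "wy": 0, "wz": 0, "tx": 0, "ty": 0, "tz": 0, "hand": 0.8}, {"wx": 0, "wy": 0, "wz": 0, "tx": 0, "ty": 0, "tz": 0, "hand": 0.9}, {"wx": 0, "wy": 0, "wz": 0, "tx": 0, "ty": 0, "tz": 0, "hand": 0.9}]}}

```text
t: 12.9
position: [0.5111, -0.1949, 0.0915]
orientation: [-0.479, 0.52, 0.48, 0.519]
force: [-0.0, -0.3, 0.5]
gripper_width: 0.0819
```

Emit:
{"api": "send_rows", "payload": {"steps": [{"wx": 0, "wy": 0, "wz": 0, "tx": -3, "ty": 0, "tz": 0, "hand": 0.95}, {"wx": 0, "wy": 0, "wz": 0, "tx": -10, "ty": 0, "tz": 0, "hand": 0.95}, {"wx": 0, "wy": 0, "wz": 0, "tx": -30, "ty": 0, "tz": 0, "hand": 0.95}, {"wx": 0, "wy": 0, "wz": 0, "tx": -45, "ty": 0, "tz": 0, "hand": 0.95}, {"wx": 0, "wy": 0, "wz": 0, "tx": -45, "ty": 0, "tz": 0, "hand": 0.95}]}}

```text
t: 13.4
position: [0.511, -0.1947, 0.2267]
orientation: [-0.479, 0.52, 0.48, 0.519]
force: [1.1, 0.1, -0.6]
gripper_width: 0.0885
```

```bash
python3 - <<'E'
from h import *
im,s=shot("w9");cur()
C=cam("wrist",s);Rz=Ro.from_euler("z",TY)
pp=lambda p:proj(C,TC+Rz.apply(np.array(p)/1e3)).round(1)
for p in((60,30,20),(60,-30,20),(62.5,32,16),(-54.5,0,26),(84.5,0,31.5)): print(p,pp(p))
u,v=pp((10,0,20)).astype(int);x0,y0=u-110,max(v-135,0);print(x0,y0)
cv2.imwrite("pics/c9.png",cv2.resize(im[y0:y0+270,x0:x0+220],None,fx=2.2,fy=2.2,interpolation=cv2.INTER_CUBIC))
E
```

```text
t 13.55 corner xyz [-59.49  -0.55 136.64] tilt 0.21 yawerr 0.07 F [-0.5  0.3 -0.4] M [-0.01 -0.01  0.03] w 0.0883
(60, 30, 20) [313.7 271.3]
(60, -30, 20) [245.8 271.1]
(62.5, 32, 16) [315.4 272. ]
(-54.5, 0, 26) [280.1 139.4]
(84.5, 0, 31.5) [279.6 302.7]
169 81
```

View pics/c9.png

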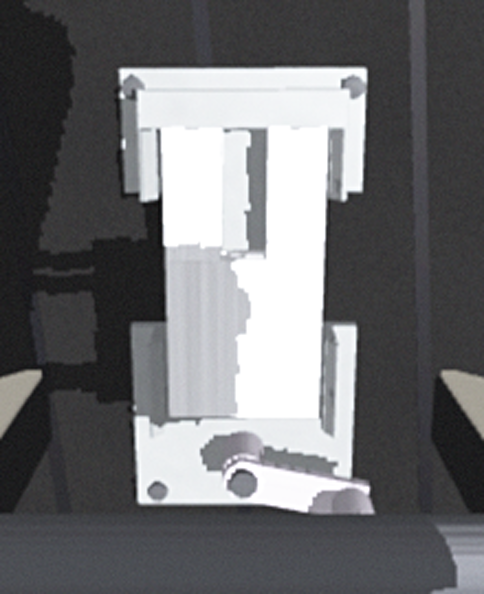

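The pile is seated under the lip, its far edge at row 417 just inside the low wall. The catch pivot is at (242,484). I now go above the knob, which I measured at (0.608, -0.159).

```bash
python3 - <<'E'
from h import *
plan([.6078,-.1594,.15],TY);print(manip.state()["joint_positions"].round(2))
E
```

```text
t 13.55 pos [ 0.5122 -0.1952  0.2287] rotvec [ 0.0013 -0.0021  0.0037] shift cur axes [ 78.9 -92.1  43.6] shift target axes [ 78.7 -92.4  43.5]
[-0.41 -0.13  1.81 -0.    1.46 -1.9 ]
```

Emit:
{"api": "send_rows", "payload": {"steps": [{"wx": 0, "wy": 0, "wz": 0.003, "tx": 10, "ty": -31, "tz": 15, "hand": 0.6}, {"wx": 0, "wy": 0, "wz": 0, "tx": 10, "ty": -31, "tz": 15, "hand": 0.55}, {"wx": 0, "wy": 0, "wz": 0, "tx": 15, "ty": -30, "tz": 13.5, "hand": 0.55}, {"wx": 0, "wy": 0, "wz": 0, "tx": 25, "ty": 0, "tz": 0, "hand": 0.55}, {"wx": 0, "wy": 0, "wz": 0, "tx": 17, "ty": 0, "tz": 0, "hand": 0.55}]}}

```text
t: 14.05
position: [0.6059, -0.1583, 0.1444]
orientation: [-0.478, 0.521, 0.482, 0.518]
force: [-0.0, -0.1, -0.0]
gripper_width: 0.0538
```

```bash
python3 - <<'E'
from h import *
im,s=shot("w10");print(s["gripper_width"],s["force"].round(1))
plan([.6078,-.1594,.124],TY)
for n in("scene","top"): cv2.imwrite(f"pics/{n}10.png",manip.snapshot(n)[:,:,::-1])
S=cv2.imread("pics/scene10.png")
cv2.imwrite("pics/c10.png",cv2.resize(S[135:255,160:310],None,fx=5,fy=5,interpolation=cv2.INTER_CUBIC))
E
```

```text
0.051734650763483866 [-0.2 -0.3 -0.2]
t 14.2 pos [ 0.6053 -0.159   0.146 ] rotvec [ 0.0009  0.0003 -0.0075] shift cur axes [22.  -2.6 -0.2] shift target axes [22.  -2.5 -0.2]
```

View pics/c10.png

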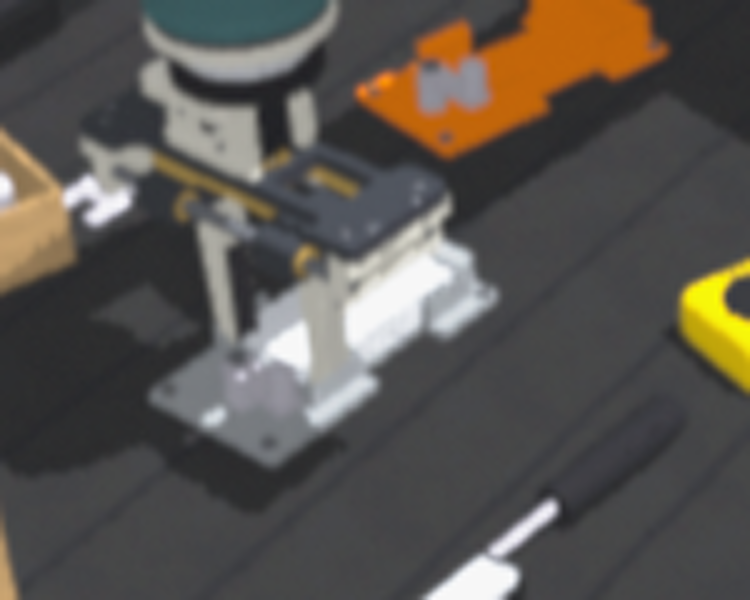

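The scene crop shows the pile lying level in the tray at (370,310) and the open fingers straddling the knob at (265,390). That was my 12th picture viewed, so I work from numbers from here on. I go down and pinch the knob.

Emit:
{"api": "send_rows", "payload": {"steps": [{"wx": 0, "wy": 0, "wz": 0, "tx": 10, "ty": -2.5, "tz": 0, "hand": 0.55}, {"wx": 0, "wy": 0, "wz": 0, "tx": 8, "ty": 0, "tz": 0, "hand": 0.55}, {"wx": 0, "wy": 0, "wz": 0, "tx": 4, "ty": 0, "tz": 0, "hand": 0.55}, {"wx": 0, "wy": 0, "wz": 0, "tx": 0, "ty": 0, "tz": 0, "hand": 0.4}, {"wx": 0, "wy": 0, "wz": 0, "tx": 0, "ty": 0, "tz": 0, "hand": 0.25}]}}

```text
t: 14.8
position: [0.6086, -0.1591, 0.1252]
orientation: [-0.478, 0.521, 0.481, 0.519]
force: [0.2, 0.3, 0.0]
gripper_width: 0.0396
```

Emit:
{"api": "send_rows", "payload": {"steps": [{"wx": 0, "wy": 0, "wz": 0, "tx": 0, "ty": 0, "tz": 0, "hand": 0.15}, {"wx": 0, "wy": 0, "wz": 0, "tx": 0, "ty": 0, "tz": 0, "hand": 0.1}, {"wx": 0, "wy": 0, "wz": 0, "tx": 0, "ty": 0, "tz": 0, "hand": 0}, {"wx": 0, "wy": 0, "wz": 0, "tx": 0, "ty": 0, "tz": 0, "hand": 0}, {"wx": 0, "wy": 0, "wz": 0, "tx": 0, "ty": 0, "tz": 0, "hand": 0}]}}

```text
t: 15.3
position: [0.6086, -0.1595, 0.1254]
orientation: [-0.478, 0.521, 0.48, 0.518]
force: [-1.5, -4.8, 1.5]
gripper_width: 0.0147
```

```bash
python3 - <<'E'
from h import *
s=manip.state();print(s["gripper_width"],s["force"].round(1),s["wrist_torque"].round(2));plan([.6078,-.1594,.124],TY)
d=Ro.from_euler("z",-TY).apply(s["position"]-[.595,-.2017,0]);print("knob vs pivot, tray axes",d*1e3,np.hypot(*d[:2])*1e3)
E
```

```text
0.014712667423243248 [-1.5 -4.8  1.5] [-0.83  0.32  0.  ]
t 15.3 pos [ 0.6086 -0.1595  0.1254] rotvec [ 0.0011 -0.0009 -0.0049] shift cur axes [1.4 0.8 0. ] shift target axes [1.4 0.8 0. ]
knob vs pivot, tray axes [ 10.07343532  43.20036135 125.35763917] 44.359275468655596
```

Emit:
{"api": "send_rows", "payload": {"steps": [{"wx": 0, "wy": 0, "wz": 0, "tx": 0, "ty": 5.6, "tz": 1, "hand": 0}, {"wx": 0, "wy": 0, "wz": 0, "tx": 0, "ty": 4.4, "tz": 0.2, "hand": 0}, {"wx": 0, "wy": 0, "wz": 0, "tx": 0, "ty": 4.4, "tz": -0.2, "hand": 0}, {"wx": 0, "wy": 0, "wz": 0, "tx": 0, "ty": 4.3, "tz": -0.7, "hand": 0}, {"wx": 0, "wy": 0, "wz": 0, "tx": 0, "ty": 4.3, "tz": -1.1, "hand": 0}]}}

```text
t: 15.8
position: [0.5859, -0.1581, 0.1255]
orientation: [-0.479, 0.521, 0.48, 0.519]
force: [8.1, -0.9, -1.4]
gripper_width: 0.0152
```

```bash
cat >> h.py <<'E'
def knob():
    manip.snapshot("wrist");s=manip.state();f=Ro.from_euler("z",-TY).apply
    d=f(s["position"]-[.595,-.2017,0])*1e3
    print("t",round(s["t"],2),"xy",d[:2].round(1),"z",s["position"][2].round(4),"r",np.hypot(*d[:2]).round(1),"ang",np.arctan2(-d[0],d[1]).round(3),"F",f(s["force"]).round(1),"M",s["wrist_torque"].round(2),"w",round(s["gripper_width"],4))
E
python3 -c "
from h import *
knob()"
```

```text
t 15.85 xy [-13.3  42.7] z 0.1255 r 44.7 ang 0.302 F [-1.6 -1.7  2.7] M [-0.39  0.26 -0.17] w 0.0153
```

Emit:
{"api": "send_rows", "payload": {"steps": [{"wx": 0, "wy": 0, "wz": 0, "tx": 0, "ty": 4.1, "tz": -1.5, "hand": 0}, {"wx": 0, "wy": 0, "wz": 0, "tx": 0, "ty": 4.0, "tz": -1.9, "hand": 0}, {"wx": 0, "wy": 0, "wz": 0, "tx": 0, "ty": 3.7, "tz": -2.3, "hand": 0}, {"wx": 0, "wy": 0, "wz": 0, "tx": 0, "ty": 3.5, "tz": -2.7, "hand": 0}, {"wx": 0, "wy": 0, "wz": 0, "tx": 0, "ty": 3.2, "tz": -3.0, "hand": 0}]}}

```text
t: 16.35
position: [0.5655, -0.1655, 0.1252]
orientation: [-0.476, 0.52, 0.483, 0.519]
force: [-9.6, 27.0, 11.4]
gripper_width: 0.0147
```

```bash
python3 -c "
from h import *
knob()"
```

```text
t 16.4 xy [-32.8  33.4] z 0.1252 r 46.8 ang 0.777 F [-11.3  22.2  10.7] M [4.11 1.73 0.44] w 0.0149
```

Emit:
{"api": "send_rows", "payload": {"steps": [{"wx": 0, "wy": 0, "wz": 0, "tx": 0, "ty": 2.9, "tz": -3.3, "hand": 0}, {"wx": 0, "wy": 0, "wz": 0, "tx": 0, "ty": 2.5, "tz": -3.6, "hand": 0}, {"wx": 0, "wy": 0, "wz": 0, "tx": 0, "ty": 2.2, "tz": -3.8, "hand": 0}, {"wx": 0, "wy": 0, "wz": 0, "tx": 0, "ty": 1.8, "tz": -4.0, "hand": 0}, {"wx": 0, "wy": 0, "wz": 0, "tx": 0, "ty": 1.4, "tz": -4.2, "hand": 0}]}}

```text
t: 16.9
position: [0.5498, -0.1817, 0.1245]
orientation: [-0.472, 0.522, 0.487, 0.517]
force: [-56.1, 43.2, 37.0]
gripper_width: 0.0134
```

```bash
python3 -c "
from h import *
knob()"
```

```text
t 16.95 xy [-47.1  15.6] z 0.1245 r 49.6 ang 1.251 F [-57.6  33.2  37.5] M [7.09 9.61 0.62] w 0.0137
```

Side forces have built up to about 76 N. I open the fingers to relieve them.

Emit:
{"api": "send_rows", "payload": {"steps": [{"wx": 0, "wy": 0, "wz": 0, "tx": 0, "ty": 0, "tz": 0, "hand": 0.25}, {"wx": 0, "wy": 0, "wz": 0, "tx": 0, "ty": 0, "tz": 0, "hand": 0.35}, {"wx": 0, "wy": 0, "wz": 0, "tx": 0, "ty": 0, "tz": 0, "hand": 0.45}, {"wx": 0, "wy": 0, "wz": 0, "tx": 0, "ty": 0, "tz": 0, "hand": 0.45}, {"wx": 0, "wy": 0, "wz": 0, "tx": 0, "ty": 0, "tz": 0, "hand": 0.45}]}}

```text
t: 17.45
position: [0.554, -0.186, 0.1254]
orientation: [-0.478, 0.521, 0.481, 0.519]
force: [-0.5, -0.2, -1.0]
gripper_width: 0.0414
```

```bash
python3 -c "
from h import *
knob();plan([.55,-.18,.125],TY)"
```

```text
t 17.5 xy [-42.2  12.3] z 0.1254 r 43.9 ang 1.286 F [0.3 0.2 0.5] M [ 0.01 -0.01  0.  ] w 0.0418
t 17.5 pos [ 0.554  -0.186   0.1254] rotvec [ 0.0012 -0.0002 -0.005 ] shift cur axes [0.4 4.5 5.6] shift target axes [0.4 4.5 5.6]
```

```bash
python3 -c "
from h import *
s=json.load(open('w9.json'));plan(s['position'],TY)"
```

```text
t 17.5 pos [ 0.554  -0.186   0.1254] rotvec [ 0.0012 -0.0002 -0.005 ] shift cur axes [-106.5   40.9  -12.8] shift target axes [-106.7   40.3  -12.8]
```

Emit:
{"api": "send_rows", "payload": {"steps": [{"wx": 0, "wy": 0, "wz": 0, "tx": -10, "ty": 0, "tz": 0, "hand": 0.5}, {"wx": 0, "wy": 0, "wz": 0, "tx": -25, "ty": 0, "tz": 0, "hand": 0.6}, {"wx": 0, "wy": 0, "wz": 0, "tx": -25, "ty": 14, "tz": -2, "hand": 0.8}, {"wx": 0, "wy": 0, "wz": 0, "tx": -25, "ty": 14, "tz": -2, "hand": 0.95}, {"wx": 0, "wy": 0, "wz": 0, "tx": -18, "ty": 14, "tz": -2, "hand": 0.95}]}}

```text
t: 18.0
position: [0.5118, -0.1886, 0.2311]
orientation: [-0.479, 0.521, 0.48, 0.519]
force: [-0.5, 0.5, 0.0]
gripper_width: 0.0738
```

```bash
python3 -c "
from h import *
for _ in range(3): manip.snapshot('wrist')
s=json.load(open('w9.json'));plan(s['position'],TY);print(s['orientation'],manip.state()['orientation'])"
```

```text
t 18.15 pos [ 0.5122 -0.1887  0.2304] rotvec [ 0.0007 -0.0011 -0.002 ] shift cur axes [-1.6 -1.1 -6.6] shift target axes [-1.6 -1.1 -6.6]
[-0.4819784427242714, 0.5189404935667224, 0.4768549410621613, 0.520583240289596] [-0.47899987  0.52068404  0.47952771  0.51913431]
```

```bash
cat >> h.py <<'E'
def rect(im,s,z,xs,ys):
    C=cam("wrist",s);Rz=Ro.from_euler("z",TY)
    g=np.array([[proj(C,TC+Rz.apply([x/1e3,y/1e3,z-TC[2]])) for y in ys] for x in xs],np.float32)
    return cv2.remap(cv2.cvtColor(im,cv2.COLOR_BGR2GRAY),g[...,0].copy(),g[...,1].copy(),1)
E
python3 - <<'E'
from h import *
im,s=shot("w11");a,sa=load("w9")
xs=np.arange(16,104,3.);ys=np.arange(-36,52,2.)
A=rect(a,sa,.0335,xs,ys);B=rect(im,s,.0335,xs,ys)
ch=" .:-=+*#%@"
for x,r0,r1 in zip(xs,A,B): print("%4d"%x,"".join(ch[v*10//256] for v in r0)," | ","".join(ch[v*10//256] for v in r1))
E
```

```text
<stdin>:6: RuntimeWarning: overflow encountered in scalar multiply
Traceback (most recent call last):
OverflowError: Python integer 256 out of bounds for uint8
```

```bash
python3 - <<'E'
from h import *
im,s=load("w11");a,sa=load("w9")
xs=np.arange(16,104,3.);ys=np.arange(-36,52,2.)
A=rect(a,sa,.0335,xs,ys);B=rect(im,s,.0335,xs,ys)
ch=" .:-=+*#%@"
for x,r0,r1 in zip(xs,A,B): print("%4d"%x,"".join(ch[int(v)*10//256] for v in r0)," | ","".join(ch[int(v)*10//256] for v in r1))
E
```

```text
16 ...:###############@@@@@@@@@@@@@@::::-::::::  |  ::.:%%%###%%#%%#%##%###@@@@@@@@@@------:::::
  19 ====###############@@@@@@@@@@@@@@==@@@@#::::  |  +===%#%###%%#%##%%%%%#%@@@@@@@@@@+=#@@@@::::
  22 =-==#############@@@@@@@@@@@@@@@@==*@@@%::::  |  +===%#%###%%#%%%%#%#%@@@@@@@@@@@@==+@@@@::::
  25 ====#############@@@@@@@@@@@@@@@@+++%@@%.:::  |  ====##%###%%#%%#%#%%#@@@@@@@@@@@@=++%@@@::::
  28 ====######%######@@@@@@@@@@@@@@@@+++@@@@::::  |  ====%#%###%%#%%%%#%%%@@@@@@@@@@@@+++@@@@::::
  31 ====######%##%###@@@@@@@@@@@@@@@@+++@@@#.:::  |  ====%#%###%%#%%#%#%%%@@@@@@@@@@@@+++@@@@::::
  34 ====#############@@@@@@@@@@@@@@@@+++@@@%.:::  |  ====%%%###%%#%%%%#%%%##%*%@@@@@@@=++@@@@::::
  37 ====#############@@@@@@@@@@@@@@@@+++@@@#.:::  |  ====%#%###%%#%%%%#%%%#+*+++**@@@@+++@@@@::::
  40 ====############%@@@@@@@@@@@@@@@@=++@@@#::::  |  ====##%###%##%%%%%#%%#+++++*#@@@@+++@@@@::::
  43 ====############%@@@@@@@@@@@@@@@@+++@@@%::::  |  ====##%###%%#%%%%%%%%+++++++#%@@@+*+@@@@::::
  46 ====#########%##%@@@@@@@@@@@@@@@@=+=@@@%.:::  |  ====%#%###%%#%%%%#%%#+++****#%@@@=*=@@@@::::
  49 ====####
[... 1167 characters left out ...]
@@@-:::
  85 -=#@@@@@@@@@@@@=+++++@@@@@@@@@@@@@@@@@@@@%#=  |  -=+@@@@@@@@@@@@=+++++@@@@@@@@@@@@@-==#@@-:::
  88 +++@@@@@@@@@@@@%++++*@@@@@@@@@@@@%***++++*%#  |  +++%@@@@@@@@@@@@++++#@@@@@@@@@@@@@=+++@@::::
  91 ++#@@@@@@@@@@@@@@%#@@@@@@@@@@@@@*++++++++*#*  |  +++@@@@@@@@@@@@@@*+#@@@@@@@%%@%%%%#==*%%::::
  94 +++++++++++++++++====++%@@@@@@@@*++*=++++**#  |  ::::::::::::::::::::::::::::::::::::::::::::
  97 :::::::::::::::::...::::...::=#++***+=++++##  |  ::::::::::::::::::::::::::::::::::::::::::::
 100 ::::::::::::::::::::::::::::::::::::::::::::  |  ::::::::::::::::::::::::::::::::::::::::::::
 103 ::::::::::::::::::::::::::::::::::::::::::::  |  ----------:-:-::--:-:------:---::::--::--:-:
```

The printed grey map shows the bar from the pivot screw at tray (85,0) to the knob at about (44,13), so the catch is at roughly 1.25 rad and the pinch was only binding. I finish with a one-finger push: straddle the knob loosely, then move -y.

```bash
python3 - <<'E'
from h import *
P=np.array([.595,-.2017,0])+Ro.from_euler("z",TY).apply([-.042,.010,0]);P[2]=.125;plan(P,TY)
E
```

```text
t 18.3 pos [ 0.5123 -0.1884  0.2277] rotvec [ 0.0013  0.0002 -0.006 ] shift cur axes [102.5 -42.1   3.4] shift target axes [102.7 -41.5   3.5]
```

Emit:
{"api": "send_rows", "payload": {"steps": [{"wx": 0, "wy": 0, "wz": -0.006, "tx": 5, "ty": -21, "tz": 3.5, "hand": 0.5}, {"wx": 0, "wy": 0, "wz": 0, "tx": 15, "ty": -20.5, "tz": 0, "hand": 0.45}, {"wx": 0, "wy": 0, "wz": 0, "tx": 20, "ty": 0, "tz": 0, "hand": 0.45}, {"wx": 0, "wy": 0, "wz": 0, "tx": 0, "ty": 0, "tz": 0, "hand": 0.45}, {"wx": 0, "wy": 0, "wz": 0, "tx": 0, "ty": 0, "tz": 0, "hand": 0.45}]}}

```text
t: 18.8
position: [0.5537, -0.1882, 0.1879]
orientation: [-0.479, 0.52, 0.48, 0.52]
force: [0.4, 0.1, 0.7]
gripper_width: 0.0532
```

```bash
python3 -c "
from h import *
knob()"
```

```text
t 18.85 xy [-42.1   9.9] z 0.1888 r 43.3 ang 1.339 F [ 0.6  0.6 -0.8] M [ 0.02  0.04 -0.  ] w 0.049
```

Now down another 63 mm.

Emit:
{"api": "send_rows", "payload": {"steps": [{"wx": 0, "wy": 0, "wz": 0, "tx": 15, "ty": 0, "tz": 0, "hand": 0.45}, {"wx": 0, "wy": 0, "wz": 0, "tx": 20, "ty": 0, "tz": 0, "hand": 0.45}, {"wx": 0, "wy": 0, "wz": 0, "tx": 18, "ty": 0, "tz": 0, "hand": 0.45}, {"wx": 0, "wy": 0, "wz": 0, "tx": 9, "ty": 0, "tz": 0, "hand": 0.45}, {"wx": 0, "wy": 0, "wz": 0, "tx": 0, "ty": 0, "tz": 0, "hand": 0.45}]}}

```text
t: 19.35
position: [0.5534, -0.1883, 0.1253]
orientation: [-0.479, 0.52, 0.48, 0.52]
force: [-0.3, 0.2, 0.8]
gripper_width: 0.042
```

```bash
python3 -c "
from h import *
knob()"
```

```text
t 19.4 xy [-42.2   9.9] z 0.1265 r 43.3 ang 1.34 F [-0.6 -0.7  1. ] M [ 0.02 -0.03  0.07] w 0.0418
```

Emit:
{"api": "send_rows", "payload": {"steps": [{"wx": 0, "wy": 0, "wz": 0, "tx": 0, "ty": 0, "tz": -4, "hand": 0.45}, {"wx": 0, "wy": 0, "wz": 0, "tx": 0, "ty": 0, "tz": -4, "hand": 0.45}, {"wx": 0, "wy": 0, "wz": 0, "tx": 0, "ty": 0, "tz": -4, "hand": 0.45}, {"wx": 0, "wy": 0, "wz": 0, "tx": 0, "ty": 0, "tz": -4, "hand": 0.45}, {"wx": 0, "wy": 0, "wz": 0, "tx": 0, "ty": 0, "tz": -2, "hand": 0.45}]}}

```text
t: 19.9
position: [0.5524, -0.2068, 0.1267]
orientation: [-0.48, 0.52, 0.479, 0.52]
force: [-1.1, 2.2, 0.3]
gripper_width: 0.0419
```

```bash
python3 -c "
from h import *
knob()"
```

```text
t 19.95 xy [-42.1  -8.7] z 0.1266 r 43.0 ang 1.774 F [-0.2  0.2 -0.3] M [ 0.03 -0.02  0.03] w 0.0419
```

Emit:
{"api": "send_rows", "payload": {"steps": [{"wx": 0, "wy": 0, "wz": 0, "tx": 0, "ty": 0, "tz": -1.5, "hand": 0.45}, {"wx": 0, "wy": 0, "wz": 0, "tx": 0, "ty": 0, "tz": -1.5, "hand": 0.45}, {"wx": 0, "wy": 0, "wz": 0, "tx": 0, "ty": 0, "tz": -1, "hand": 0.45}, {"wx": 0, "wy": 0, "wz": 0, "tx": 0, "ty": 0, "tz": 0, "hand": 0.45}, {"wx": 0, "wy": 0, "wz": 0, "tx": 0, "ty": 0, "tz": 0, "hand": 0.45}]}}

```text
t: 20.45
position: [0.5521, -0.2104, 0.1266]
orientation: [-0.48, 0.52, 0.479, 0.52]
force: [-0.3, 0.4, -0.6]
gripper_width: 0.0416
```

```bash
python3 -c "
from h import *
knob()"
```

```text
t 20.5 xy [-42.  -12.1] z 0.1266 r 43.7 ang 1.852 F [0.3 0.3 0.1] M [ 0.04 -0.01 -0.01] w 0.0416
```

Emit:
{"api": "send_rows", "payload": {"steps": [{"wx": 0, "wy": 0, "wz": 0, "tx": 0, "ty": 0, "tz": -0.7, "hand": 0.45}, {"wx": 0, "wy": 0, "wz": 0, "tx": 0, "ty": 0, "tz": -0.7, "hand": 0.45}, {"wx": 0, "wy": 0, "wz": 0, "tx": 0, "ty": 0, "tz": 0, "hand": 0.45}, {"wx": 0, "wy": 0, "wz": 0, "tx": 0, "ty": 0, "tz": 0, "hand": 0.45}, {"wx": 0, "wy": 0, "wz": 0, "tx": 0, "ty": 0, "tz": 0, "hand": 0.45}]}}

```text
t: 21.0
position: [0.5519, -0.2116, 0.1265]
orientation: [-0.48, 0.52, 0.479, 0.52]
force: [-0.3, 3.2, 0.7]
gripper_width: 0.042
```

```bash
python3 -c "
from h import *
knob()"
```

```text
t 21.05 xy [-42.1 -13.4] z 0.1265 r 44.2 ang 1.879 F [-1.4  3.1  1.4] M [0.63 0.09 0.08] w 0.0422
```

Emit:
{"api": "send_rows", "payload": {"steps": [{"wx": 0, "wy": 0, "wz": 0, "tx": 0, "ty": 0, "tz": -0.6, "hand": 0.45}, {"wx": 0, "wy": 0, "wz": 0, "tx": 0, "ty": 0, "tz": -0.6, "hand": 0.45}, {"wx": 0, "wy": 0, "wz": 0, "tx": 0, "ty": 0, "tz": 0, "hand": 0.45}, {"wx": 0, "wy": 0, "wz": 0, "tx": 0, "ty": 0, "tz": 0, "hand": 0.45}, {"wx": 0, "wy": 0, "wz": 0, "tx": 0, "ty": 0, "tz": 0, "hand": 0.45}]}}

```text
t: 21.55
position: [0.5519, -0.2121, 0.1264]
orientation: [-0.479, 0.519, 0.48, 0.52]
force: [-0.5, 10.7, 2.3]
gripper_width: 0.0421
```

```bash
python3 -c "
from h import *
knob()"
```

```text
t 21.6 xy [-42.1 -13.9] z 0.1265 r 44.3 ang 1.89 F [-1.5 10.5  2.8] M [ 1.95  0.09 -0.05] w 0.0417
```

The force rises stiffly (3, then 10.5 N) right at the expected place, so the catch is on its stop. I back off to centre, withdraw and check.

Emit:
{"api": "send_rows", "payload": {"steps": [{"wx": 0, "wy": 0, "wz": 0, "tx": 0, "ty": 0, "tz": 6, "hand": 0.45}, {"wx": 0, "wy": 0, "wz": 0, "tx": 0, "ty": 0, "tz": 6, "hand": 0.45}, {"wx": 0, "wy": 0, "wz": 0, "tx": -5, "ty": 0, "tz": 0, "hand": 0.45}, {"wx": 0, "wy": 0, "wz": 0, "tx": -20, "ty": 0, "tz": 0, "hand": 0.45}, {"wx": 0, "wy": 0, "wz": 0, "tx": -30, "ty": 0, "tz": 0, "hand": 0.45}]}}

```text
t: 22.1
position: [0.5522, -0.2008, 0.181]
orientation: [-0.479, 0.52, 0.48, 0.519]
force: [-0.5, 0.1, 0.2]
gripper_width: 0.0418
```

Emit:
{"api": "send_rows", "payload": {"steps": [{"wx": 0, "wy": 0, "wz": 0, "tx": -20, "ty": 15, "tz": 2, "hand": 0.7}, {"wx": 0, "wy": 0, "wz": 0, "tx": -20, "ty": 15, "tz": 2, "hand": 0.95}, {"wx": 0, "wy": 0, "wz": 0, "tx": -9, "ty": 10, "tz": 2, "hand": 0.95}, {"wx": 0, "wy": 0, "wz": 0, "tx": 0, "ty": 0, "tz": 0, "hand": 0.95}, {"wx": 0, "wy": 0, "wz": 0, "tx": 0, "ty": 0, "tz": 0, "hand": 0.95}]}}

```text
t: 22.6
position: [0.5134, -0.1918, 0.23]
orientation: [-0.48, 0.52, 0.479, 0.52]
force: [0.3, 0.9, -0.2]
gripper_width: 0.0777
```

```bash
python3 - <<'E'
from h import *
im,s=shot("w12");a,sa=load("w9");print(s["position"],s["t"])
ch=" .:-=+*#%@"
xs=np.arange(-66,100,4.);ys=np.arange(-40,42,2.)
A=rect(a,sa,.0335,xs,ys);B=rect(im,s,.0335,xs,ys)
for x,r0,r1 in zip(xs,A,B): print("%4d"%x,"".join(ch[int(v)*10//256] for v in r0)," | ","".join(ch[int(v)*10//256] for v in r1))
for n in("scene","top"): cv2.imwrite(f"pics/{n}12.png",manip.snapshot(n)[:,:,::-1])
# bystanders: change between first and now, excluding arm, in top & scene
for n in("scene","top"):
    d=cv2.absdiff(cv2.imread(f"pics/{n}0.png"),cv2.imread(f"pics/{n}12.png")).max(2)
    m=cv2.morphologyEx((d>60).astype(np.uint8),cv2.MORPH_OPEN,np.ones((3,3)))
    k,_,st,_=cv2.connectedComponentsWithStats(m);print(n,[tuple(int(v) for v in r) for r in st[1:] if r[4]>25])
E
```

```text
[ 0.51350201 -0.19172943  0.22934688] 22.7
 -66 -*@@@@@@@@@@@@@@@@@@@@@@@@@@@@@@@@@@@@@+%  |  =+@@@@@@@@@@@@@@@@@@@@@@@@@@@@@@@@@@@@%+*
 -62 +#@@@@@@@@@@@@@@@@@@@@@@@@@@@@@@@@@@@@@@@  |  =#@@@@@@@@@@@@@@@@@@@@@@@@@@@@@@@@@@@@@@@
 -58 =#@@@@@@@@@@@@@@@@@@@@@@@@@@@@@@@@@@@@@@@  |  +#@@@@@@@@@@@@@@@@@@@@@@@@@@@@@@@@@@@@@@@
 -54 =*##%*@@@@@@@@@@%+%%%++=%@@@@@@@@@@*++@@@  |  =*%%%*@@@@@@@@@@@###@+++%@@@@@@@@@@+++@@@
 -50 =*%%%*@@@@@@@@@@@@@@@*==%@@@@@@@@@@*+*@@@  |  =*%%%*@@@@@@@@@@@@@@@#+=%@@@@@@@@@@+++@@@
 -46 +*%%%*@@@@@@@@@@@@@@@=+=%@@@@@@@@@@++*@@@  |  +*%%%*@@@@@@@@@@@@@@%++=%@@@@@@@@@@+++@@@
 -42 +*%%%*@@@@@@@@@@@@@@@=+=@@@@@@@@@@@*++@@@  |  +*%%%+@@@@@@@@@@@@@@@=+=%@@@@@@@@@@*++@@@
 -38 =*%%%*@@@@@@@@@@@@@@@+==%@@@@@@@@@@=++@@@  |  +*%%%+@@@@@@@@@@@@@@@=+=%@@@@@@@@@@+++@@@
 -34 +*%%%*@@@@@@@@@@@@@@@=+=%@@@@@@@@@@++=@@@  |  +*%%%+@@@@@@@@@@@@@@@+++%@@@@@@@@@@*++@@@
 -30 .+@#*=@@@@@@@@@@@@@@@===%@@@@@@@@@@-==#::  |  .+%%*=@@@@@@@@@@@@@@@+==#@@@@@@@@@@-==%::
 -26 ::...+@@@@@@@@@@@@@@%*==@@@@@@@@@@@::::::  |  ::...=@@@@@@@@@@@@@@@#==#@@@@@@@@@@-:::::
 -22 ::...*@@@@@@@@@@@@@@@=+=@@@@@
[... 3675 characters left out ...]
03, 177, 6, 9, 39), (314, 178, 13, 34, 233), (409, 179, 11, 11, 93), (420, 182, 5, 11, 44), (219, 193, 24, 41, 784), (328, 194, 28, 33, 680), (325, 199, 6, 11, 40), (401, 200, 13, 43, 293), (272, 213, 72, 123, 4041), (0, 247, 59, 33, 640), (355, 256, 41, 66, 1707), (178, 259, 37, 58, 1163), (49, 264, 13, 8, 57), (23, 285, 39, 55, 1247), (64, 302, 24, 54, 1083), (182, 305, 5, 6, 26), (90, 312, 25, 58, 1184), (0, 314, 31, 21, 319), (116, 324, 51, 65, 2160), (287, 329, 31, 15, 168), (207, 333, 26, 14, 155), (251, 339, 10, 7, 50), (173, 343, 32, 66, 446), (246, 343, 83, 32, 1090), (320, 376, 4, 16, 48), (243, 379, 8, 9, 47), (223, 390, 8, 16, 80), (252, 391, 9, 19, 122), (142, 396, 51, 24, 674)]
```

```bash
python3 - <<'E'
from h import *
s=manip.state();print(s["t"],s["force"].round(1),np.abs(s["joint_velocities"]).max().round(3))
T0=cv2.imread("pics/top0.png",0);T1=cv2.imread("pics/top12.png",0)
for n,(x,y,w,h) in dict(tape=(262,222,38,36),wrench=(398,196,20,62),driver=(274,150,18,66),level=(266,86,20,76),box=(395,150,45,50),foot=(125,158,45,48)).items():
    r=cv2.matchTemplate(T1[y-6:y+h+6,x-6:x+w+6],T0[y:y+h,x:x+w],cv2.TM_CCOEFF_NORMED);_,v,_,l=cv2.minMaxLoc(r);print(n,round(v,3),l[0]-6,l[1]-6)
manip.finish_job()
E
```

```text
22.85 [ 0.6 -0.6 -0. ] 0.003
tape 0.998 0 0
wrench 0.869 0 0
driver 0.999 0 0
level 1.0 0 0
box 0.902 0 -1
foot 0.998 0 0
the job is handed in; nothing more can be done
```

I put all four plates away in the grey tray in one lift, swung the catch over them, and handed the job in at about 22.9 s. I gripped the pile (59.8 mm), tilted it 18°, slid the slotted ends under the lip and let it down flat. The catch was turned to its stop.

**What the last checks showed**
- **Pile:** the wrist camera shows the pile under the lip and inside the low wall, and it did not move when the catch swung over it. It looked level in the scene view. I did not measure each plate's height.
- **Catch:** the last push met a stiff stop, 3 N rising to 10.5 N, where 1.571 rad was expected. The picture then showed the bar pointing along the tray's -x.
- **Other things:** all matched their starting places in the top view within a pixel. The bolt box read 1 pixel off (0.90) and the wrench matched at 0.87. I put both down to shadow but did not confirm it.

**What went wrong**
- **Knob pinch:** swinging the catch by pinching the knob bound up to about 76 N at the wrist, under the 120 N limit. I let go and finished by pushing with one open finger.
- **Grip width:** the pinch read 14.7 mm on the 16 mm knob, which I did not explain.
- **Tray position:** the tray's measured features disagreed by about 1 mm along its length. I corrected for this before letting the pile down.

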